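# Torque down a mixer tap's cartridge nut

## Task

I have changed the cartridge in the kitchen mixer tap and run its brass nut down by hand. Put the ring of the torque wrench squarely down over the nut and tighten it (clockwise from above) until the wrench clicks, but no further, then take the wrench off and lay it flat on the worktop again. Do not slacken the nut afterwards, do not knock the cartridge's plastic spindle, and leave the other things where they are.

Things in the scene. Friction and masses are not known exactly. Their poses are not given: they have to be found in the camera images.
- wrench: Ring-ended click torque wrench, 263 mm long, 0.4 to 0.6 kg, balancing 10 mm ahead of its origin. Origin under the middle of its black grip, underside; x points to the ring, z up. Grip flat-sided, x -60 to +50 mm, 24 mm wide, 26 mm high; then a 19 mm steel tube to x 90 mm; head 66 mm across, 20 mm high, underside level with the grip's; ring axis at x = 140 mm; 23 mm knob ends it at x -90 mm.
- grip (a point): Middle of the black grip, 13 mm above the wrench's underside, 140 mm from the ring's axis; axes as wrench.
- ring_mouth (a point): Centre of the ring's hexagon opening at its underside (1 mm above the head's underside). The opening is 38.5 mm across flats, goes right through (19 mm), and turns with the ring; its x axis stands square to one flat and, while the wrench is not clicked, points along the wrench away from the grip; z up.
- click (a joint): Breakaway joint between wrench and ring, coaxial with the ring, rad (the handle's turn ahead of the ring). Held at 0 by its preloaded spring until the torque on the ring reaches the set 2.0 N m (10 to 14 N at the grip); then it gives: the handle swings on with no more resistance, up to a hard stop at 0.25, past which it over-tightens. It springs back to 0 as the handle is eased back.
- tap: Chrome mixer tap, fixed to the worktop: upright body 51 mm across and 130 mm high, without its lever and dome; origin on its axis at the worktop, x points along the spout (reaching 215 mm out, below 108 mm high), z up.
- nut_seat (a point): Centre of the foot of the brass hexagon nut, on the tap's flat shoulder 130 mm above the worktop; nut 36 mm across flats, 14 mm high, its top 2.5 mm stepped in to 33 mm. x stands square to one flat and turns with the nut; z up. Seated, the ring rests on the shoulder with ring_mouth level with this point.
- nut (a joint): How far the nut has been turned down, rad, growing clockwise seen from above (tightening). It starts hand-tight at an unknown tightness. It resists turning more and more and stays where it is left; turned back it slackens at under 1.2 N m. The ring has about 0.13 rad of free play on it either way.
- spindle: The new cartridge's plastic spindle, 9 mm square, standing in the middle of the nut up to 21 mm above the nut's top; it passes up through the ring. Origin as nut_seat.
- tap_lever: The tap's chrome lever, taken off: round boss 47 mm across, 26 mm high, with a flat bar 85 mm long; loose on the worktop. Leave it.
- tap_dome: The tap's chrome dome ring, 51 mm across, 22 mm high, loose on the worktop. Leave it.
- old_cartridge: The old white plastic cartridge, 35 mm across, 54 mm high, standing loose on the worktop. Leave it.
- screwdriver: Screwdriver lying on the worktop. Leave it.
- mug: White mug, 82 mm across, 92 mm high, beside the sink bowl. Leave it.
- soap: Clear washing-up bottle, 64 mm across, 190 mm high, beside the sink bowl. Leave it.
- parts_box: Low open cardboard box of small parts, 100 by 75 by 28 mm. Leave it.
There are look-alikes about, which are no part of the job. Of the things like the tap, leave any that is pink; of the rest the larger one is meant.

How it is judged:
On the way, in this order (a step that is already met when the one before it is completed fails the run):
1. the ring is down over the nut, squarely on the tap's shoulder (distance between ring_mouth and nut_seat below 0.006 m and angle between ring_mouth's own z axis and vertical below 0.12 rad), for 0.2 s.
2. with the ring still down over the nut, the nut is tight and the wrench clicks (value of joint click above 0.05 rad and value of joint nut above 0.26 rad and distance between ring_mouth and nut_seat below 0.008 m), for 0.05 s.
At the end, for the whole second after the job is handed in: The nut is left at the wrench's set torque (2.0 N m, within about 10 percent: joint nut between 0.26 and 0.41 rad), and the wrench is off the tap, released and at rest, lying flat (within 0.1 rad) on the worktop (value of joint nut between 0.26 and 0.41 rad and height (world z) of ring_mouth between -0.01 and 0.012 m and height (world z) of grip between 0 and 0.024 m and angle between wrench's own z axis and vertical below 0.1 rad and linear speed of wrench below 0.02 m/s); the robot touches nothing.
It fails at once if the nut is over-tightened (pulled on past the click) (value of joint nut above 0.41 rad).
It fails at once if the wrench or the gripper knocks the plastic spindle (over 15 N) (contact force between any of wrench, the arm, the fingers and spindle above 15 N).
It fails at once if another thing is disturbed (moved more than 30 mm) (distance of any of tap_lever, tap_dome, old_cartridge, screwdriver, mug, soap, parts_box from where it was at the start of the episode above 0.03 m).
It also fails if it takes over 72 s, if anything falls off the work surface, if the arm or the gripper's body presses on something with over 40 N, if the wrist force passes 120 N, or if a joint passes its speed limit or range.

## Robot

A 7-joint arm with a two-finger parallel gripper is mounted at the origin on the work surface. World frame = base frame: x ahead of the robot, y to its left, z up, the work surface at z = 0. Lengths are in m, angles in rad, forces in N, time in s.
With the tool pointing down it reaches from about 0.4 to 0.85 m from the base axis. Payload 4.4 kg.
Tool frame: the origin (TCP) lies at the very end of the fingers, on their centre line; the grasp point (between the pads) lies 19 mm behind it; z points along the fingers, y is the line along which they close (so a half turn about z gives the same grasp; the last joint's range is limited). The gripper opens to 94 mm and grips with 3 to 60 N. Pads are 16 mm wide; open, the fingers measure 119 mm over their backs; the gripper's body (75 mm by 177 mm) begins 78 mm behind the grasp point.
Start: joints at [1.222, 0.628, 0.038, 1.517, -0.027, 0.996, -0.02], TCP at [0.181, -0.624, 0.205] pointing down, gripper open.
Joint ranges: [-3.06, 3.06], [-0.37, 2.12], [-1.25, 1.32], [0.18, 2.47], [-1.1, 4.24], [0.23, 1.98], [-2.94, 2.94]. Speed limits (rad/s): [2.57, 2.57, 3.14, 3.14, 3.14, 3.14, 3.14].

## Interface

Orientations are given as a unit quaternion [x, y, z, w].
In Python, from workcell import robot gives the robot as it stands.
- The arm moves only by the tool jog_arm, never from a script. Its argument "commands" is a list of rows, each an object of numbers: "x", "y", "z": the shift along the world's x, y, z in mm; "twist": the turn about the world's z in degrees; "gripper": the finger opening in mm, from 0 to 94. In form: [{"x": .., "y": .., "z": .., "twist": .., "gripper": ..}, ...]. A call has exactly 5 rows; each row shifts and turns the commanded pose from where the row before left it; what a row does not reach is not made up. A row lasts 1/8 s, in which the tool goes at most 62.5 mm and 10.7 degrees, less where a joint would pass 70% of its speed; a pose out of reach is approached as far as the arm can. A call is refused whole if a number of a shift passes 62.5 or a number of a turn 10.7, either way. A call with a gripper value outside its range is refused whole. The fingers move at their own pace and stop on an object; "grip_force" is the grip in N (left out, the last holds). Time passes only in rows, so rows that do not move let the fingers close, or fill a call up. It gives the time, the measured TCP pose, the force, the opening and the grip force at its end, in the units of the state.
- robot.get_state(): the state, without advancing time (a new reading comes with each control period).
- robot.get_image(name): name is "scene" or "side" or "wrist"; returns a dict with "color" (384x512x3 uint8, red, green, blue), "range_z" (384x512 float32, m along the optical axis (not along the pixel's ray), 0 where there is no reading), "fx", "fy", "cx", "cy" (pixels), "R" (3x3) and "t" (3): a world point X has camera coordinates R X + t. Camera axes: x right, y down, z forward; pixel columns grow to the right and rows downward; lengths in m; the calibration is good to about 2 mm. A picture is of the moment at which its call begins.
- robot.hand_in(): hands the job in; it is judged then, once.
Trained networks look in the newest picture that a camera, given by its name, has taken for a name from the list of things; names that differ only in an ending like _2 or _b are one class to them, and where a whole thing is asked for, a point or a joint stands for the part that bears it (a point fixed in the world has none). Each returns a list of dicts, best first, with "score" (0 to 1); they miss things now and then, are a little off and sometimes report something else, mostly with a low value. They report only what shows in the picture. A call takes as long as a camera call. They do not tell look-alikes from the thing itself.
- robot.regions_of(camera, target): "mask" (384x512 bool, what is visible of it) and "location" ([column, row] in pixels, amid what is visible of it).
The state is a dict: "clock": time; "joints": joint angles; "joint_vel": joint speeds; "effort": joint torques, N m; "ee_pos": TCP position; "ee_rot": TCP orientation; "wrist_force": force on the tool from outside, world axes, zero at the start; "torque": the same for the moment, N m; "gripper_width": opening from 0.0 (shut) to 1.0 (fully open); "grasp_force": force on a finger pad.
Only numpy, scipy, OpenCV 4.12 (cv2) and the standard library are available. Lean on these libraries where they do the work, as an engineer would, in place of code of your own. Each camera call takes 0.05 s, during which the arm holds its last target. There are 200 camera calls.

## Working session

There is one attempt and no reset: what is moved stays moved. The work goes in short steps, Python scripts to look and compute and a tool call to move; the robot and the scene stay as the last step left them, time stands still between calls to the robot, and variables do not carry over. Pictures are saved under pics/ and viewed, at most 10 in all, crops included, and the job is handed in when it is done.

Besides the shell and the picture viewer there is one more tool, called after ">>>" by a JSON object that holds its "api" and its "payload". jog_arm: Moves the arm, as the interface text tells. Its arguments: {"type":"object","properties":{"commands":{"type":"array","items":{"type":"object","properties":{"x":{"type":"number"},"y":{"type":"number"},"z":{"type":"number"},"twist":{"type":"number"},"gripper":{"type":"number"}}}},"grip_force":{"type":"number"}},"required":["commands"]}

```bash
ls; mkdir -p pics; cat > h.py <<'E'
import numpy as np,cv2
from workcell import robot
def grab(n,save=None):
    im=robot.get_image(n)
    if save: cv2.imwrite('pics/'+save,im['color'][:,:,::-1])
    return im
def pts(im,mask=None):
    z=im['range_z']; v,u=np.nonzero((z>0)&(mask if mask is not None else True))
    d=z[v,u]; c=np.c_[(u-im['cx'])/im['fx']*d,(v-im['cy'])/im['fy']*d,d]
    return (c-im['t'])@im['R'],u,v
def proj(im,X):
    c=im['R']@np.array(X)+im['t']; return c[0]/c[2]*im['fx']+im['cx'],c[1]/c[2]*im['fy']+im['cy']
E
python3 - <<'E'
from h import *
a=grab('scene','s.png');b=grab('side','d.png')
A=np.hstack([a['color'],b['color']]);cv2.imwrite('pics/both.png',cv2.resize(A[:,:,::-1],(800,300)))
print({k:robot.get_state()[k] for k in('clock','ee_pos','ee_rot','wrist_force')})
for n,im in(('scene',a),('side',b)):
  print(n,'cam',-im['R'].T@im['t'])
  for t in('wrench','tap','nut','spindle','mug','soap','screwdriver','tap_lever','tap_dome','old_cartridge','parts_box'):
    for r in robot.regions_of(n,t):
      p,_,_=pts(im,r['mask'])
      print(t,round(r['score'],2),np.round(r['location']),r['mask'].sum(),np.round(np.median(p,0),3) if len(p) else '', np.round(np.percentile(p,[3,97],axis=0),3).tolist() if len(p) else '')
E
```

```text
pics
{'clock': 0.1, 'ee_pos': array([ 0.18125836, -0.62361587,  0.20467723]), 'ee_rot': array([ 9.90015230e-01,  1.40958033e-01, -1.26296855e-04, -8.12956739e-04]), 'wrist_force': array([-1.09616952, -0.44385543,  0.60487135])}
scene cam [1.46962311 0.0601948  0.86110933]
wrench 0.82 [125. 212.] 782 [ 0.401 -0.323  0.021] [[0.308, -0.375, 0.003], [0.552, -0.284, 0.028]]
tap 0.96 [380. 164.] 481 [0.174 0.417 0.069] [[0.155, 0.407, 0.005], [0.308, 0.44, 0.106]]
tap 0.88 [268. 251.] 1519 [0.59  0.085 0.098] [[0.565, 0.059, 0.01], [0.775, 0.118, 0.148]]
tap 0.81 [187. 179.] 452 [ 0.248 -0.167  0.067] [[0.232, -0.181, 0.005], [0.383, -0.151, 0.104]]
nut 0.53 [188. 158.] 39 [ 0.24  -0.165  0.101] [[0.232, -0.179, 0.094], [0.246, -0.155, 0.106]]
spindle 0.59 [126. 210.] 687 [ 0.391 -0.324  0.021] [[0.308, -0.375, 0.004], [0.551, -0.284, 0.028]]
mug 0.95 [107. 272.] 1741 [ 0.686 -0.299  0.061] [[0.628, -0.343, 0.008], [0.735, -0.268, 0.092]]
soap 0.86 [401. 271.] 1796 [0.697 0.364 0.098] [[0.669, 0.34, 0.006], [0.71, 0.396, 0.19]]
screwdriver 0.74 [125. 210.] 771 [ 0.394 -0.324  0.021] [[0.3
[... 1899 characters left out ...]
.023]]
tap_lever 0.69 [265. 204.] 327 [0.39  0.007 0.022] [[0.358, -0.024, 0.002], [0.467, 0.033, 0.027]]
tap_dome 0.79 [207. 269.] 260 [0.489 0.282 0.014] [[0.466, 0.249, 0.001], [0.511, 0.296, 0.023]]
old_cartridge 0.73 [236. 236.] 204 [0.436 0.175 0.027] [[0.422, 0.152, -0.001], [0.452, 0.185, 0.052]]
old_cartridge 0.72 [114. 267.] 1650 [0.664 0.389 0.103] [[0.644, 0.362, 0.009], [0.694, 0.404, 0.189]]
parts_box 0.9 [278. 271.] 1222 [0.311 0.246 0.01 ] [[0.26, 0.204, 0.001], [0.361, 0.295, 0.028]]
parts_box 0.23 [115. 269.] 1663 [0.663 0.389 0.102] [[0.644, 0.361, 0.008], [0.691, 0.404, 0.189]]
parts_box 0.18 [199. 182.] 72 [0.555 0.108 0.14 ] [[0.546, 0.09, 0.132], [0.576, 0.115, 0.144]]
```

View pics/s.png

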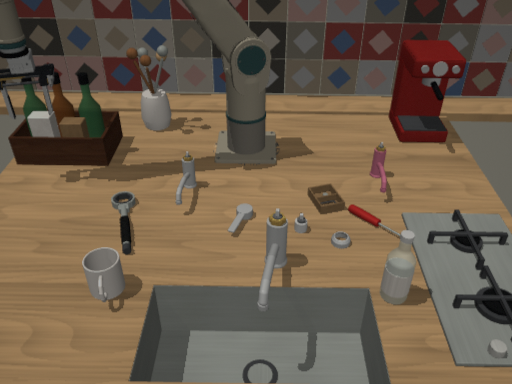

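```bash
python3 - <<'E'
import cv2,numpy as np
d=cv2.imread('pics/d.png');s=cv2.imread('pics/s.png')
a=cv2.resize(s[160:310,215:365],(400,400),interpolation=cv2.INTER_CUBIC)
b=cv2.resize(d[130:230,140:240],(400,400),interpolation=cv2.INTER_CUBIC)
cv2.imwrite('pics/crop.png',np.hstack([a,b]))
E
```

```text
(no output)
```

View pics/crop.png

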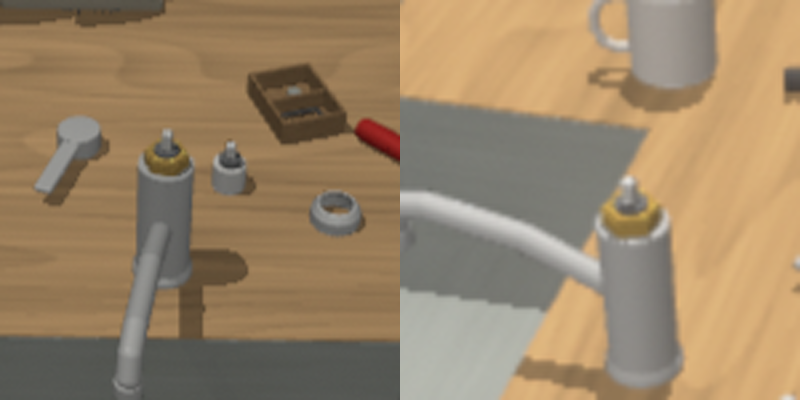

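Tap candidates in the scene picture are pink at (380,164), a small chrome one at (187,179), and a large chrome one at (268,251). The pink one is excluded. Of the other two, the one at (268,251) is larger: its shoulder is about 130 mm high, against about 95 mm for the other. The crop shows its brass nut and spindle, so that's the tap meant. The wrench lies at about (125,215) with its ring at (123,200). I'll go over the wrench first and then the tap.

>>> {"api": "jog_arm", "payload": {"commands": [{"x":25,"y":30,"z":12},{"x":25,"y":30,"z":12},{"x":25,"y":30,"z":12},{"x":25,"y":30,"z":12},{"x":25,"y":30,"z":12}]}}

```text
validation failed for argument at $.co...
```

>>> {"api": "jog_arm", "payload": {"commands": [{"x":25,"y":30,"z":12},{"x":25,"y":30,"z":12},{"x":25,"y":30,"z":12},{"x":25,"y":30,"z":12},{"x":0,"y":0,"z":0}]}}

```text
validation failed for argument at $.co...
```

```bash
python3 - <<'E'
from h import *
im=grab('wrist','w1.png');print(robot.get_state()['ee_pos'],robot.get_state()['clock'])
print('cam',-im['R'].T@im['t'],im['R'],im['fx'])
for r in robot.regions_of('wrist','wrench'):
  p,u,v=pts(im,r['mask']);print(r['score'],r['location'],len(p),p.min(0),p.max(0))
P,u,v=pts(im)
m=(P[:,2]>0.008)&(P[:,2]<0.04)&(P[:,0]>.25)&(P[:,0]<.6)&(P[:,1]>-.45)&(P[:,1]<-.2)
q=P[m];rect=cv2.minAreaRect(q[:,:2].astype(np.float32)*1000);print(len(q),rect,cv2.boxPoints(rect))
g=q[q[:,2]>.0225][:,:2];print(len(g),cv2.minAreaRect(g.astype(np.float32)*1000))
E
```

```text
[ 0.18145316 -0.62420529  0.20549771] 1.25
cam [ 0.25578293 -0.60173012  0.38473284] [[ 2.78524707e-01 -9.60429060e-01 -9.01205584e-05]
 [-9.25240288e-01 -2.68345117e-01  2.68181484e-01]
 [-2.57593474e-01 -7.46117860e-02 -9.63368405e-01]] 270.8146547053779
0.67 [76.1, 9.7] 1015 [ 0.29769278 -0.38308821 -0.00091692] [ 0.33334775 -0.31798717  0.02290393]
852 ((311.17840576171875, -355.5325927734375), (23.73265838623047, 62.33613204956055), 16.13863754272461) [[ 291.11615 -328.8912 ]
 [ 308.44324 -388.77078]
 [ 331.24066 -382.17398]
 [ 313.91357 -322.2944 ]]
1 ((308.65557861328125, -347.50970458984375), (0.0, 0.0), 0.0)
```

View pics/w1.png

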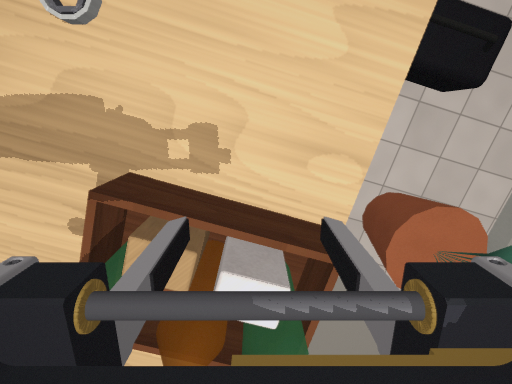

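The wrist view at the start shows the bottle crate under the fingers and the wrench ring at the top left (70,5). The calls were refused because rows need every field. I'll lift first, then move over.

>>> {"api": "jog_arm", "payload": {"commands": [{"x":0,"y":0,"z":50,"twist":0,"gripper":94},{"x":25,"y":30,"z":20,"twist":0,"gripper":94},{"x":25,"y":30,"z":20,"twist":0,"gripper":94},{"x":25,"y":30,"z":10,"twist":0,"gripper":94},{"x":25,"y":30,"z":0,"twist":0,"gripper":94}], "grip_force": 60}}

```text
clock: 1.92
ee_pos: [0.2825, -0.5037, 0.3067]
ee_rot: [0.99, 0.141, 0.001, 0.001]
wrist_force: [-0.4, -0.0, -0.8]
gripper_width: 1.002
grasp_force: 0.0
```

>>> {"api": "jog_arm", "payload": {"commands": [{"x":25,"y":35,"z":0,"twist":0,"gripper":94},{"x":25,"y":35,"z":0,"twist":0,"gripper":94},{"x":25,"y":35,"z":0,"twist":0,"gripper":94},{"x":15,"y":30,"z":0,"twist":0,"gripper":94},{"x":0,"y":0,"z":0,"twist":0,"gripper":94}]}}

```text
clock: 2.55
ee_pos: [0.3732, -0.3666, 0.3057]
ee_rot: [0.99, 0.144, 0.001, -0.0]
wrist_force: [-0.9, -0.2, 0.7]
gripper_width: 1.004
grasp_force: 0.0
```

```bash
cat > wr.py <<'E'
from h import *
im=grab('wrist','w2.png');s=robot.get_state();print(s['ee_pos'],s['clock'],s['wrist_force'])
for r in robot.regions_of('wrist','wrench'):
  p,u,v=pts(im,r['mask']);print(r['score'],r['location'],len(p),p.min(0),p.max(0))
P,u,v=pts(im)
m=(P[:,2]>0.008)&(P[:,2]<0.04)&(P[:,0]>.25)&(P[:,0]<.6)&(P[:,1]>-.45)&(P[:,1]<-.25)
q=P[m];rect=cv2.minAreaRect(q[:,:2].astype(np.float32)*1000);print(len(q),rect,cv2.boxPoints(rect))
g=q[(q[:,2]>.0235)&(q[:,0]>.36)][:,:2];print(len(g),cv2.minAreaRect(g.astype(np.float32)*1000))
E
python3 wr.py
```

```text
[ 0.37188315 -0.36861361  0.30573681] 2.6 [-0.48653223 -0.71771442  0.92374859]
0.74 [236.4, 124.1] 2610 [ 0.29699694 -0.3818768  -0.00143419] [ 0.55816317 -0.27231327  0.02845778]
2506 ((425.9142761230469, -320.267578125), (262.9526062011719, 65.58831787109375), 16.391651153564453) [[ 290.52722 -325.90918]
 [ 309.03638 -388.83167]
 [ 561.30133 -314.62598]
 [ 542.7922  -251.70349]]
914 ((474.3498229980469, -308.07440185546875), (161.58856201171875, 23.048078536987305), 15.229766845703125)
```

View pics/w2.png

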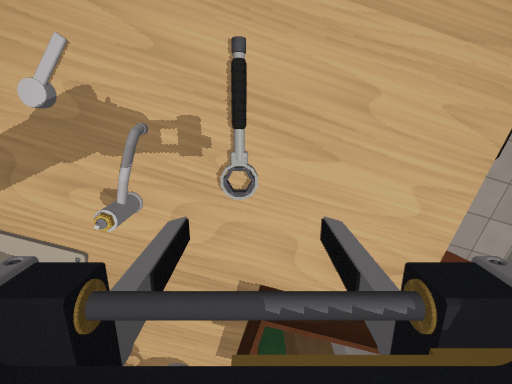

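The wrench is found: its length measures 263 mm as expected. The ring is at (0.331,-0.348), the grip at about (0.466,-0.309), and the axis at 16.2°, which already matches the tool. Next I look at the nut from close by.

>>> {"api": "jog_arm", "payload": {"commands": [{"x":12,"y":54,"z":-5,"twist":0,"gripper":94},{"x":12,"y":54,"z":-5,"twist":0,"gripper":94},{"x":12,"y":54,"z":-5,"twist":0,"gripper":94},{"x":12,"y":54,"z":-5,"twist":0,"gripper":94},{"x":12,"y":54,"z":-5,"twist":0,"gripper":94}]}}

```text
clock: 3.28
ee_pos: [0.4318, -0.0994, 0.2806]
ee_rot: [0.99, 0.139, 0.0, 0.0]
wrist_force: [0.7, -0.1, 0.5]
gripper_width: 1.0
grasp_force: 0.0
```

>>> {"api": "jog_arm", "payload": {"commands": [{"x":14,"y":54,"z":-10,"twist":0,"gripper":94},{"x":14,"y":54,"z":-10,"twist":0,"gripper":94},{"x":14,"y":54,"z":-10,"twist":0,"gripper":94},{"x":0,"y":0,"z":0,"twist":0,"gripper":94},{"x":0,"y":0,"z":0,"twist":0,"gripper":94}]}}

```text
clock: 3.9
ee_pos: [0.4736, 0.061, 0.2503]
ee_rot: [0.99, 0.14, -0.0, 0.001]
wrist_force: [0.6, -1.1, 0.2]
gripper_width: 1.002
grasp_force: 0.0
```

```bash
cat > nut.py <<'E'
from h import *
im=grab('wrist','n1.png');s=robot.get_state();print(s['ee_pos'],s['clock'],s['wrist_force'])
P,u,v=pts(im)
near=(np.hypot(P[:,0]-.565,P[:,1]-.09)<.045)
def show(a,b):
  m=near&(P[:,2]>a)&(P[:,2]<b); q=P[m]
  if len(q)>5: print(a,b,len(q),'rect',cv2.minAreaRect(q[:,:2].astype(np.float32)*1000),'circ',cv2.minEnclosingCircle(q[:,:2].astype(np.float32)*1000), 'z',np.median(q[:,2]))
for a,b in((.125,.134),(.135,.15),(.139,.148),(.153,.17),(.162,.17)): show(a,b)
hsv=cv2.cvtColor(im['color'],cv2.COLOR_RGB2HSV)[v,u]
m=near&(P[:,2]>.12)&(hsv[:,0]>15)&(hsv[:,0]<32)&(hsv[:,1]>100)
q=P[m];print('brass',len(q),cv2.minEnclosingCircle(q[:,:2].astype(np.float32)*1000),np.percentile(q[:,2],[5,50,95]))
np.save('brass.npy',q)
uu,vv=u[m],v[m];print(uu.min(),uu.max(),vv.min(),vv.max())
c=im['color'][max(0,vv.min()-25):vv.max()+25,max(0,uu.min()-25):uu.max()+25,::-1]
cv2.imwrite('pics/n1c.png',cv2.resize(c,None,fx=5,fy=5,interpolation=cv2.INTER_CUBIC)[:600,:800])
E
python3 nut.py
```

```text
[0.47359712 0.06050674 0.25045314] 3.95 [-0.17011023  0.43998515  0.01558356]
0.125 0.134 759 rect ((565.056396484375, 96.92112731933594), (50.46427536010742, 49.376670837402344), 17.056419372558594) circ ((565.217529296875, 96.58377838134766), 25.340490341186523) z 0.13000413009563463
0.135 0.15 1066 rect ((565.089111328125, 96.65058898925781), (39.94845962524414, 35.944332122802734), 20.461153030395508) circ ((565.1823120117188, 96.76856994628906), 20.159717559814453) z 0.1443297003061299
0.139 0.148 1033 rect ((565.089111328125, 96.65058898925781), (39.94845962524414, 35.944332122802734), 20.461153030395508) circ ((565.1823120117188, 96.76856994628906), 20.159717559814453) z 0.14426405027590458
0.153 0.17 105 rect ((564.8475341796875, 96.6656723022461), (8.97951602935791, 8.669112205505371), 80.34923553466797) circ ((564.696533203125, 96.67208099365234), 5.617336750030518) z 0.16485181628656462
0.162 0.17 100 rect ((564.8466796875, 96.68929290771484), (8.931676864624023, 8.669248580932617), 80.24859619140625) circ ((564.9890747070312, 96.80014038085938), 5.525732040405273) z 0.16489478614661057
brass 695 ((564.8410034179688, 96.82939910888672), 20.152122497558594) [0.14085262 0.14381762 0.14507873]
228 264 73 114
```

View pics/n1c.png

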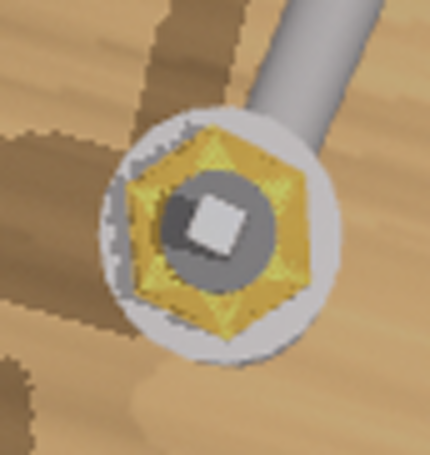

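The crop shows the whole brass hexagon, with corners up and down, and the square spindle at (218,225). The nut centre is (0.565,0.0967), the shoulder at 0.130 and the flat spacing 35.9 mm, all as expected. The flat normals are at 50.5° mod 60. I'll seat the wrench with its x axis at 170.5° (ring toward the robot, handle over the sink). The gripper gets turned half round so the wrist camera faces the ring.

>>> {"api": "jog_arm", "payload": {"commands": [{"x":-1,"y":-22,"z":0,"twist":10.6,"gripper":94},{"x":-1,"y":-22,"z":0,"twist":10.6,"gripper":94},{"x":-1,"y":-22,"z":0,"twist":10.6,"gripper":94},{"x":-1,"y":-22,"z":0,"twist":10.6,"gripper":94},{"x":-1,"y":-22,"z":0,"twist":10.6,"gripper":94}]}}

```text
clock: 4.58
ee_pos: [0.468, -0.0504, 0.2508]
ee_rot: [0.823, 0.569, -0.0, 0.001]
wrist_force: [0.2, 0.4, -0.3]
gripper_width: 0.998
grasp_force: 0.0
```

>>> {"api": "jog_arm", "payload": {"commands": [{"x":-1,"y":-22,"z":0,"twist":10.6,"gripper":94},{"x":-1,"y":-22,"z":0,"twist":10.6,"gripper":94},{"x":-1,"y":-22,"z":0,"twist":10.6,"gripper":94},{"x":-1,"y":-22,"z":0,"twist":10.6,"gripper":94},{"x":-1,"y":-22,"z":0,"twist":10.6,"gripper":94}]}}

```text
clock: 5.2
ee_pos: [0.4623, -0.1605, 0.2507]
ee_rot: [0.483, 0.876, -0.001, 0.0]
wrist_force: [0.5, -0.5, -0.3]
gripper_width: 1.002
grasp_force: 0.0
```

>>> {"api": "jog_arm", "payload": {"commands": [{"x":-1,"y":-22,"z":-20,"twist":10.6,"gripper":94},{"x":-1,"y":-22,"z":-20,"twist":10.6,"gripper":94},{"x":-1,"y":-22,"z":-20,"twist":10.6,"gripper":94},{"x":-1,"y":-22,"z":-20,"twist":10.6,"gripper":94},{"x":-1,"y":-22,"z":-20,"twist":10.6,"gripper":94}]}}

```text
clock: 5.82
ee_pos: [0.4568, -0.2706, 0.15]
ee_rot: [0.041, 0.999, -0.001, -0.0]
wrist_force: [-0.4, 0.1, 0.6]
gripper_width: 1.001
grasp_force: 0.0
```

>>> {"api": "jog_arm", "payload": {"commands": [{"x":-1,"y":-21,"z":0,"twist":10.6,"gripper":94},{"x":-1,"y":-21,"z":0,"twist":10.6,"gripper":94},{"x":0,"y":0,"z":0,"twist":0,"gripper":94},{"x":0,"y":0,"z":0,"twist":0,"gripper":94},{"x":0,"y":0,"z":0,"twist":0,"gripper":94}]}}

```text
clock: 6.45
ee_pos: [0.4564, -0.3086, 0.1508]
ee_rot: [-0.142, 0.99, -0.0, -0.0]
wrist_force: [-0.1, 0.8, 0.3]
gripper_width: 1.0
grasp_force: 0.0
```

```bash
sed -i 's/w2.png/w3.png/' wr.py; echo "
from scipy.spatial.transform import Rotation as Ro
print('joints',s['joints'],'yaw',np.degrees(np.arctan2(*Ro.from_quat(s['ee_rot']).as_matrix()[[1,0],0])))" >> wr.py; python3 wr.py
```

```text
[ 0.45651512 -0.30848553  0.15084635] 6.5 [0.60948176 0.2530245  0.08690863]
0.95 [251.3, 107.0] 5762 [ 0.293089   -0.38569533 -0.0024582 ] [ 0.55454979 -0.27714206  0.02858029]
0.4 [206.7, 343.3] 2924 [ 0.43646321 -0.34774949  0.01760207] [ 0.70356797 -0.26691073  0.28208105]
5410 ((424.7030944824219, -317.75494384765625), (263.380126953125, 66.02770233154297), 18.294092178344727) [[ 289.3061  -327.7465 ]
 [ 310.0318  -390.43698]
 [ 560.1001  -307.7634 ]
 [ 539.3744  -245.0729 ]]
1561 ((460.3826904296875, -311.98577880859375), (190.03237915039062, 23.687177658081055), 15.44697380065918)
joints [ 1.06950001  0.68700443 -0.84117696  1.83967023  0.64211082  0.91098831
  1.78391185] yaw -163.60119097510372
```

```bash
cat >> wr.py <<'E'
def fit(q):
  e=np.array([.96,.28]);c=np.array([.331,-.348])
  h=q[np.hypot(*(q[:,:2]-c).T)<.036]; (cx,cy),r=cv2.minEnclosingCircle(h[:,:2].astype(np.float32)*1000)
  t=(q[:,:2]-c)@e; gr=q[(t>.095)&(t<.195)&(q[:,2]>.018)]
  l=cv2.fitLine(gr[:,:2].astype(np.float32)*1000,cv2.DIST_L2,0,.01,.01).ravel()
  print('ring',cx,cy,r,'grip ctr',l[2:],'dir',np.degrees(np.arctan2(l[1],l[0])),'ring->grip dir',np.degrees(np.arctan2(l[3]-cy,l[2]-cx)))
fit(q)
E
python3 wr.py
```

```text
[ 0.4566137  -0.30860252  0.15076281] 6.6 [ 0.62221903  0.44096433 -0.27659493]
0.9 [250.1, 104.9] 5389 [ 0.29282582 -0.38201568 -0.00184959] [ 0.5533309  -0.27854438  0.02899493]
5415 ((426.58233642578125, -324.6106262207031), (262.598876953125, 65.54113006591797), 14.050256729125977) [[ 291.25516 -324.6964 ]
 [ 307.16678 -388.27673]
 [ 561.90955 -324.52484]
 [ 545.9979  -260.94452]]
1557 ((460.1148681640625, -311.9838562011719), (189.0283203125, 23.98713493347168), 15.544004440307617)
joints [ 1.06952948  0.68737997 -0.84124438  1.83930223  0.64233283  0.91118988
  1.78443018] yaw -163.57237522597308
ring 332.16845703125 -347.7804260253906 34.88429641723633 grip ctr [ 468.0285 -309.9953] dir 16.021278 ring->grip dir 15.542208
```

>>> {"api": "jog_arm", "payload": {"commands": [{"x":0.5,"y":-4,"z":-30,"twist":-0.6,"gripper":94},{"x":0,"y":0,"z":-40,"twist":0,"gripper":94},{"x":0,"y":0,"z":-40,"twist":0,"gripper":94},{"x":0,"y":0,"z":-25,"twist":0,"gripper":94},{"x":0,"y":0,"z":-12,"twist":0,"gripper":94}]}}

```text
clock: 7.28
ee_pos: [0.4565, -0.3125, 0.0022]
ee_rot: [-0.138, 0.99, 0.001, -0.001]
wrist_force: [0.2, -0.4, 0.6]
gripper_width: 0.997
grasp_force: 0.0
```

>>> {"api": "jog_arm", "payload": {"commands": [{"x":0,"y":0,"z":0,"twist":0,"gripper":15},{"x":0,"y":0,"z":0,"twist":0,"gripper":15},{"x":0,"y":0,"z":0,"twist":0,"gripper":15},{"x":0,"y":0,"z":0,"twist":0,"gripper":15},{"x":0,"y":0,"z":0,"twist":0,"gripper":15}], "grip_force": 60}}

```text
clock: 7.9
ee_pos: [0.457, -0.3134, 0.0038]
ee_rot: [-0.137, 0.991, -0.0, 0.0]
wrist_force: [0.2, -0.1, 0.2]
gripper_width: 0.505
grasp_force: 0.0
```

Fingers are still closing.

>>> {"api": "jog_arm", "payload": {"commands": [{"x":0,"y":0,"z":0,"twist":0,"gripper":15},{"x":0,"y":0,"z":0,"twist":0,"gripper":15},{"x":0,"y":0,"z":0,"twist":0,"gripper":15},{"x":0,"y":0,"z":0,"twist":0,"gripper":15},{"x":0,"y":0,"z":0,"twist":0,"gripper":15}]}}

```text
clock: 8.52
ee_pos: [0.4569, -0.3133, 0.0035]
ee_rot: [-0.137, 0.991, -0.0, 0.0]
wrist_force: [-0.2, -0.8, 0.0]
gripper_width: 0.249
grasp_force: 60.0
```

>>> {"api": "jog_arm", "payload": {"commands": [{"x":0,"y":0,"z":0,"twist":0,"gripper":15},{"x":0,"y":0,"z":20,"twist":0,"gripper":15},{"x":0,"y":0,"z":40,"twist":0,"gripper":15},{"x":0,"y":0,"z":50,"twist":0,"gripper":15},{"x":0,"y":0,"z":50,"twist":0,"gripper":15}]}}

```text
clock: 9.15
ee_pos: [0.4562, -0.3124, 0.1656]
ee_rot: [-0.138, 0.99, 0.001, -0.0]
wrist_force: [1.1, -0.9, -4.7]
gripper_width: 0.252
grasp_force: 60.0
```

>>> {"api": "jog_arm", "payload": {"commands": [{"x":26,"y":43,"z":15,"twist":-2.8,"gripper":15},{"x":26,"y":43,"z":15,"twist":-2.8,"gripper":15},{"x":26,"y":43,"z":15,"twist":-2.8,"gripper":15},{"x":26,"y":43,"z":15,"twist":-2.8,"gripper":15},{"x":26,"y":43,"z":0,"twist":-2.8,"gripper":15}]}}

```text
clock: 9.78
ee_pos: [0.5875, -0.0962, 0.2255]
ee_rot: [-0.015, 1.0, 0.0, 0.001]
wrist_force: [-0.3, -0.2, -4.0]
gripper_width: 0.247
grasp_force: 60.0
```

>>> {"api": "jog_arm", "payload": {"commands": [{"x":26,"y":43,"z":0,"twist":-2.8,"gripper":15},{"x":26,"y":43,"z":0,"twist":-2.8,"gripper":15},{"x":26,"y":43,"z":0,"twist":-2.8,"gripper":15},{"x":28,"y":43,"z":0,"twist":-2.9,"gripper":15},{"x":0,"y":0,"z":0,"twist":0,"gripper":15}]}}

```text
clock: 10.4
ee_pos: [0.6923, 0.0814, 0.2239]
ee_rot: [0.079, 0.997, 0.003, -0.001]
wrist_force: [-1.6, -0.2, -3.9]
gripper_width: 0.249
grasp_force: 60.0
```

```bash
cat > ring.py <<'E'
from h import *
import sys
from scipy.spatial.transform import Rotation as Ro
tag=sys.argv[1]
im=grab('wrist',tag+'.png');s=robot.get_state()
yaw=np.degrees(np.arctan2(*Ro.from_quat(s['ee_rot']).as_matrix()[[1,0],0]))
print(s['ee_pos'],s['clock'],'F',s['wrist_force'],'T',s['torque'],'yaw',yaw,'joints',np.round(s['joints'],2))
P,u,v=pts(im); z=s['ee_pos'][2]
e=np.array([np.cos(np.radians(yaw)),np.sin(np.radians(yaw))]);c=s['ee_pos'][:2]+.13*e
m=(np.hypot(*(P[:,:2]-c).T)<.045)&(abs(P[:,2]-(z+.0165))<.008)
h=P[m];print(len(h),'z',np.percentile(h[:,2],[5,50,95]))
A=np.c_[h[:,:2]-c,np.ones(len(h))];k,*_=np.linalg.lstsq(A,h[:,2],rcond=None);print('slope along/across',k[:2]@e,k[:2]@[-e[1],e[0]])
(cx,cy),r=cv2.minEnclosingCircle(h[:,:2].astype(np.float32)*1000);print('outer',cx,cy,r,'expected',c*1000)
np.savez(tag,h=h)
uu,vv=u[m],v[m];a,b=max(0,vv.min()-15),max(0,uu.min()-15);print('crop',b,a)
cv2.imwrite('pics/%sc.png'%tag,cv2.resize(im['color'][a:vv.max()+15,b:uu.max()+15,::-1],None,fx=3,fy=3,interpolation=cv2.INTER_CUBIC)[:600,:800])
E
python3 ring.py r1
```

```text
[0.69178939 0.07737906 0.22352674] 10.45 F [ 0.25405572 -1.59070457 -4.60054251] T [-0.06257149 -0.096053   -0.0199515 ] yaw 170.80487822039814 joints [ 0.2   0.77 -0.7   1.33  0.49  1.22  0.88]
5882 z [0.23742173 0.24041663 0.24178328]
slope along/across -0.018917642650888376 -0.005803922560181672
outer 573.579345703125 100.73860931396484 36.995262145996094 expected [563.45990511  98.15268997]
crop 176 0
```

View pics/r1.png

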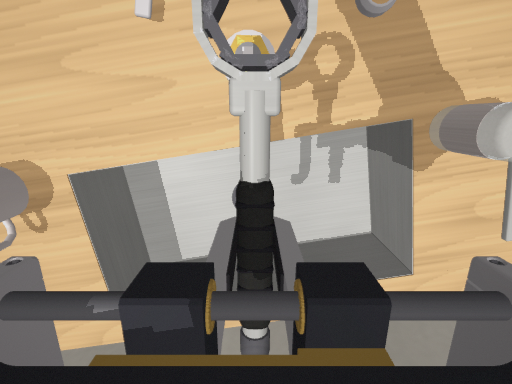

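The wrist view shows the grip held squarely, with the ring at (250,30) partly cut by the top edge. The nut is visible below it at (247,45). I'll fit the ring circle from its visible edges.

```bash
cat > ring2.py <<'E'
import sys
from h import *
from scipy.optimize import least_squares
from scipy.spatial.transform import Rotation as Ro
def ring(im,s):
  yaw=np.arctan2(*Ro.from_quat(s['ee_rot']).as_matrix()[[1,0],0]); e=np.array([np.cos(yaw),np.sin(yaw)]);n=np.array([-e[1],e[0]])
  P,u,v=pts(im); z=s['ee_pos'][2]
  L=P[:,:2]-s['ee_pos'][:2]; a=L@e*1000; b=L@n*1000
  m=(abs(P[:,2]-(z+.0165))<.006)&(a>95)&(a<180)&(abs(b)<45); B=[]
  a,b,u,v=a[m],b[m],u[m],v[m]
  for r in np.unique(v[v>2]):
    k=v==r; 
    if a[k].mean()<112: continue
    for f in(np.argmin,np.argmax): i=f(b[k]);B.append((a[k][i],b[k][i]))
  B=np.array(B)
  f=least_squares(lambda p:np.hypot(B[:,0]-p[0],B[:,1]-p[1])-33,[130,0],loss='soft_l1')
  # shaft direction
  q=(abs(P[:,2]-(z+.015))<.02); a2=(L@e*1000)[q];b2=(L@n*1000)[q]; k=(a2>45)&(a2<80)&(abs(b2)<20)
  l=[ (np.max(b2[k&(abs(a2-x)<3)])+np.min(b2[k&(abs(a2-x)<3)]))/2 for x in(50,60,70,77)]
  c=s['ee_pos'][:2]*1000+f.x[0]*e+f.x[1]*n
  print('yaw',np.degrees(yaw),'ring rel',f.x,'rms',np.sqrt((f.fun**2).mean()),len(B),'shaft mid',np.round(l,1),'ring world',c,'d to nut',[565.0,96.7]-c)
if __name__=='__main__':
  im=grab('wrist');s=robot.get_state();print(s['ee_pos'],s['clock'],s['wrist_force']);ring(im,s)
E
python3 ring2.py
```

```text
[0.69173922 0.07453404 0.22337878] 10.5 [ 0.63790818 -0.679855   -4.22348941]
yaw 170.6475092384981 ring rel [131.0399283   -2.79603262] rms 0.3644994965947057 102 shaft mid [-3.1 -3.1 -2.7 -3. ] ring world [562.89555386  98.58791974] d to nut [ 2.10444614 -1.88791974]
```

>>> {"api": "jog_arm", "payload": {"commands": [{"x":0,"y":0,"z":0,"twist":0,"gripper":15},{"x":0,"y":0,"z":0,"twist":0,"gripper":15},{"x":0,"y":0,"z":0,"twist":0,"gripper":15},{"x":0,"y":0,"z":0,"twist":0,"gripper":15},{"x":0,"y":0,"z":0,"twist":0,"gripper":15}]}}

```text
clock: 11.12
ee_pos: [0.6929, 0.0737, 0.2235]
ee_rot: [0.083, 0.997, 0.0, -0.0]
wrist_force: [0.1, -1.5, -4.4]
gripper_width: 0.251
grasp_force: 60.0
```

```bash
cat >> ring2.py <<'E'
  P,u,v=pts(im); k=(abs(P[:,2]-.165)<.004)&(np.hypot(P[:,0]-.565,P[:,1]-.097)<.015); q=P[k]
  if len(q)>10: print('spindle',len(q),cv2.minAreaRect(q[:,:2].astype(np.float32)*1000),np.median(q[:,2]))
E
python3 ring2.py; python3 ring2.py
```

```text
[0.69287658 0.0737948  0.22350704] 11.175 [ 0.48555784  0.16609187 -3.58640513]
yaw 170.5012837863469 ring rel [130.63016805  -0.31920073] rms 0.36388556073508405 100 shaft mid [-0.4 -0.4  0.  -0.4] ring world [564.09011438  95.66693413] d to nut [0.90988562 1.03306587]
spindle 128 ((564.5260620117188, 96.51240539550781), (8.88857364654541, 7.66657829284668), 81.62606811523438) 0.16492915889112233
[0.69286922 0.07385943 0.22348616] 11.225 [-0.20781484  0.1371506  -4.795585  ]
yaw 170.50865770669134 ring rel [130.67200174  -0.33335514] rms 0.36448606788673105 100 shaft mid [-0.4 -0.4 -0.  -0.4] ring world [564.041019    95.73584838] d to nut [0.958981   0.96415162]
spindle 130 ((564.533447265625, 96.58279418945312), (8.818961143493652, 7.632288455963135), 80.24958801269531) 0.1648451727966804
```

>>> {"api": "jog_arm", "payload": {"commands": [{"x":0.8,"y":0.9,"z":-10,"twist":0,"gripper":15},{"x":0,"y":0,"z":-18,"twist":0,"gripper":15},{"x":0,"y":0,"z":-18,"twist":0,"gripper":15},{"x":0,"y":0,"z":-16,"twist":0,"gripper":15},{"x":0,"y":0,"z":0,"twist":0,"gripper":15}]}}

```text
clock: 11.85
ee_pos: [0.6924, 0.0742, 0.1591]
ee_rot: [0.083, 0.997, -0.001, -0.002]
wrist_force: [-0.8, -0.3, -4.5]
gripper_width: 0.25
grasp_force: 60.0
```

```bash
python3 ring2.py
```

```text
[0.6932861  0.07460223 0.16049622] 11.9 [ 0.00916133 -0.70999433 -4.39270068]
yaw 170.5034155455756 ring rel [131.41583937   0.15657745] rms 0.3578195639018838 104 shaft mid [0.1 0.1 0.5 0. ] ring world [563.64542263  96.12994548] d to nut [1.35457737 0.57005452]
spindle 302 ((565.218505859375, 96.5998306274414), (8.721768379211426, 8.985159873962402), 79.8749771118164) 0.16474560433645663
```

>>> {"api": "jog_arm", "payload": {"commands": [{"x":0.8,"y":0.4,"z":-4,"twist":0,"gripper":15},{"x":0,"y":0,"z":-4,"twist":0,"gripper":15},{"x":0,"y":0,"z":-3,"twist":0,"gripper":15},{"x":0,"y":0,"z":-3,"twist":0,"gripper":15},{"x":0,"y":0,"z":-3,"twist":0,"gripper":15}]}}

```text
clock: 12.52
ee_pos: [0.6945, 0.0752, 0.1444]
ee_rot: [0.083, 0.997, 0.0, 0.0]
wrist_force: [0.0, -0.1, -4.4]
gripper_width: 0.25
grasp_force: 60.0
```

>>> {"api": "jog_arm", "payload": {"commands": [{"x":0,"y":0,"z":-2,"twist":0,"gripper":15},{"x":0,"y":0,"z":-2,"twist":0,"gripper":15},{"x":0,"y":0,"z":-2,"twist":0,"gripper":15},{"x":0,"y":0,"z":-2,"twist":0,"gripper":15},{"x":0,"y":0,"z":0,"twist":0,"gripper":15}]}}

```text
clock: 13.15
ee_pos: [0.6944, 0.075, 0.1363]
ee_rot: [0.083, 0.997, -0.0, -0.0]
wrist_force: [-0.2, -0.2, -3.2]
gripper_width: 0.254
grasp_force: 60.0
```

```bash
python3 ring2.py;python3 ring.py r3|tail -5
```

```text
[0.69447858 0.07510067 0.13640904] 13.2 [ 0.44867355  0.40897682 -4.36961048]
yaw 170.50259451014426 ring rel [130.69835384  -0.31014848] rms 0.3498255044387062 100 shaft mid [-0.4 -0.4  0.  -0.4] ring world [565.62286945  96.97217723] d to nut [-0.62286945 -0.27217723]
spindle 314 ((566.4889526367188, 96.19073486328125), (8.84603500366211, 6.786250591278076), 80.66793823242188) 0.1647714269986415
[0.69454948 0.07512556 0.13650718] 13.25 F [ 0.06081149  0.03678186 -2.79616523] T [ 0.06650853 -0.1717779  -0.0225485 ] yaw 170.50031778137566 joints [ 0.19  0.85 -0.66  1.42  0.56  1.06  0.83]
7065 z [0.14639585 0.15262251 0.15421504]
slope along/across -0.06727754115180666 -0.0010645989469343555
outer 575.1478271484375 95.40238189697266 36.569000244140625 expected [566.33223431  96.58103316]
crop 176 0
```

>>> {"api": "jog_arm", "payload": {"commands": [{"x":-0.5,"y":-0.2,"z":-1,"twist":0,"gripper":15},{"x":0,"y":0,"z":-1,"twist":0,"gripper":15},{"x":0,"y":0,"z":-1,"twist":0,"gripper":15},{"x":0,"y":0,"z":0,"twist":0,"gripper":15},{"x":0,"y":0,"z":0,"twist":0,"gripper":15}]}}

```text
clock: 13.88
ee_pos: [0.694, 0.0749, 0.1335]
ee_rot: [0.083, 0.997, 0.0, -0.0]
wrist_force: [0.7, -0.3, -5.2]
gripper_width: 0.251
grasp_force: 60.0
```

```bash
python3 ring2.py|head -2;python3 ring.py r4|head -3
```

```text
[0.69405046 0.07496413 0.13354071] 13.925 [-0.39756278  0.35679228 -4.71641093]
yaw 170.5011663473189 ring rel [130.63948448  -0.34530647] rms 0.3889562157680366 100 shaft mid [-0.4 -0.4 -0.  -0.4] ring world [565.25916196  96.863816  ] d to nut [-0.25916196 -0.163816  ]
[0.69403644 0.07489605 0.13352411] 13.975 F [-0.67557481 -1.40312064 -5.43880967] T [ 0.03045889 -0.16615199 -0.00292592] yaw 170.49993267138944 joints [ 0.19  0.85 -0.66  1.42  0.56  1.06  0.83]
8420 z [0.14334976 0.14942676 0.15117637]
slope along/across -0.07252781494492995 -0.0026427526500713665
```

View pics/r4c.png

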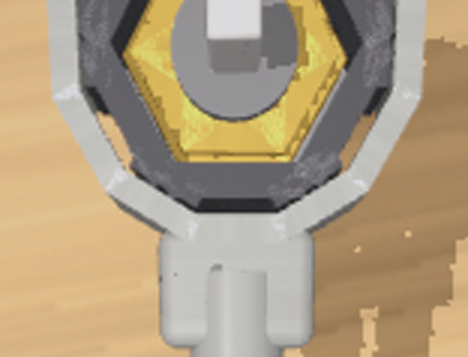

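The crop shows the nut inside the ring with even gaps and aligned flats, so the ring is down. I press about 1 mm lower and then swing 5° clockwise about the nut axis.

>>> {"api": "jog_arm", "payload": {"commands": [{"x":0,"y":0,"z":-0.7,"twist":0,"gripper":15},{"x":0,"y":0,"z":0,"twist":0,"gripper":15},{"x":0,"y":0,"z":0,"twist":0,"gripper":15},{"x":0,"y":0,"z":0,"twist":0,"gripper":15},{"x":0,"y":0,"z":0,"twist":0,"gripper":15}]}}

```text
clock: 14.6
ee_pos: [0.694, 0.0749, 0.1328]
ee_rot: [0.083, 0.997, 0.0, -0.0]
wrist_force: [-0.1, 0.8, -4.6]
gripper_width: 0.25
grasp_force: 60.0
```

>>> {"api": "jog_arm", "payload": {"commands": [{"x":-0.4,"y":-2.25,"z":0,"twist":-1,"gripper":15},{"x":-0.45,"y":-2.25,"z":0,"twist":-1,"gripper":15},{"x":-0.5,"y":-2.25,"z":0,"twist":-1,"gripper":15},{"x":-0.5,"y":-2.2,"z":0,"twist":-1,"gripper":15},{"x":-0.55,"y":-2.2,"z":0,"twist":-1,"gripper":15}]}}

```text
clock: 15.22
ee_pos: [0.6916, 0.0636, 0.1328]
ee_rot: [0.127, 0.992, -0.0, -0.0]
wrist_force: [0.3, -0.0, -3.7]
gripper_width: 0.254
grasp_force: 60.0
```

```bash
cat > st.py <<'E'
from workcell import robot
import numpy as np
from scipy.spatial.transform import Rotation as Ro
s=robot.get_state();d=s['ee_pos'][:2]*1000-[565,96.7];R=np.hypot(*d);t=d/R
yaw=np.degrees(np.arctan2(*Ro.from_quat(s['ee_rot']).as_matrix()[[1,0],0]))
F=s['wrist_force'];M=s['torque']
print(s['clock'],'theta',np.degrees(np.arctan2(d[1],d[0])),'R',R,'yaw-180',yaw-180,'Ftan',F[:2]@[-t[1],t[0]],'Frad',F[:2]@t,'Fz',F[2],'Mz',M[2],'ringtorque',(d/1000)[0]*F[1]-(d/1000)[1]*F[0]+M[2])
E
python3 st.py
```

```text
15.225 theta -14.657440841455749 R 130.82147876450676 yaw-180 -14.5696054491045 Ftan 0.06735629453118291 Frad 0.28667448281211233 Fz -3.7065516533948974 Mz -0.015296524025525685 ringtorque -0.006484873970858677
```

>>> {"api": "jog_arm", "payload": {"commands": [{"x":-0.6,"y":-2.2,"z":0,"twist":-1,"gripper":15},{"x":-0.65,"y":-2.2,"z":0,"twist":-1,"gripper":15},{"x":-0.65,"y":-2.2,"z":0,"twist":-1,"gripper":15},{"x":-0.7,"y":-2.15,"z":0,"twist":-1,"gripper":15},{"x":-0.75,"y":-2.15,"z":0,"twist":-1,"gripper":15}]}}

```text
clock: 15.85
ee_pos: [0.6883, 0.0529, 0.1328]
ee_rot: [0.17, 0.985, 0.0, 0.0]
wrist_force: [0.4, 0.6, -4.6]
gripper_width: 0.251
grasp_force: 60.0
```

```bash
python3 st.py; python3 st.py
```

```text
15.85 theta -19.54953655822025 R 130.82028919012572 yaw-180 -19.552214764115234 Ftan 0.7072666286249419 Frad 0.17415647497024536 Fz -4.618614687970913 Mz 0.1917505742990198 ringtorque 0.2842753991902599
15.85 theta -19.54953655822025 R 130.82028919012572 yaw-180 -19.552214764115234 Ftan 0.7072666286249419 Frad 0.17415647497024536 Fz -4.618614687970913 Mz 0.1917505742990198 ringtorque 0.2842753991902599
```

>>> {"api": "jog_arm", "payload": {"commands": [{"x":-0.8,"y":-2.15,"z":0,"twist":-1,"gripper":15},{"x":-0.8,"y":-2.15,"z":0,"twist":-1,"gripper":15},{"x":-0.85,"y":-2.1,"z":0,"twist":-1,"gripper":15},{"x":-0.9,"y":-2.1,"z":0,"twist":-1,"gripper":15},{"x":0,"y":0,"z":0,"twist":0,"gripper":15}]}}

```text
clock: 16.48
ee_pos: [0.6853, 0.0453, 0.133]
ee_rot: [0.204, 0.979, 0.001, 0.0]
wrist_force: [2.8, 5.0, -4.8]
gripper_width: 0.249
grasp_force: 60.1
```

```bash
python3 st.py; python3 ring2.py|head -2
```

```text
16.475 theta -23.138835925249932 R 130.8180208897027 yaw-180 -23.50493386871517 Ftan 5.669554399890985 Frad 0.6453891608687837 Fz -4.76128252006984 Mz 0.42717251361778186 ringtorque 1.1688523995380264
[0.68525843 0.04533672 0.13298607] 16.525 [ 2.55005449  4.43934276 -5.31272982]
yaw 156.50935222061545 ring rel [130.68601327   1.15681449] rms 0.34287174561774786 100 shaft mid [0.5 0.4 0.8 0.9] ring world [564.94189554  96.36714139] d to nut [0.05810446 0.33285861]
```

>>> {"api": "jog_arm", "payload": {"commands": [{"x":-0.95,"y":-2.1,"z":0,"twist":-1,"gripper":15},{"x":-0.95,"y":-2.05,"z":0,"twist":-1,"gripper":15},{"x":-1,"y":-2.05,"z":0,"twist":-1,"gripper":15},{"x":0,"y":0,"z":0,"twist":0,"gripper":15},{"x":0,"y":0,"z":0,"twist":0,"gripper":15}]}}

```text
clock: 17.15
ee_pos: [0.6826, 0.0393, 0.1331]
ee_rot: [0.229, 0.973, 0.001, 0.0]
wrist_force: [2.6, 4.8, -4.6]
gripper_width: 0.252
grasp_force: 60.1
```

```bash
python3 st.py; python3 ring2.py|head -2
```

```text
17.15 theta -26.026381304594562 R 130.83367308670717 yaw-180 -26.47482123318258 Ftan 5.405796301484847 Frad 0.22993707207443873 Fz -4.646988021451405 Mz 0.43792437954364327 ringtorque 1.1451845656254425
[0.682554   0.03932474 0.13305293] 17.2 [ 2.98149978  4.27384244 -5.31070273]
yaw 153.5252248242592 ring rel [130.73577313   1.33177894] rms 0.37001603711484493 102 shaft mid [0.5 0.5 0.8 1.1] ring world [564.93467746  96.41512359] d to nut [0.06532254 0.28487641]
```

>>> {"api": "jog_arm", "payload": {"commands": [{"x":-1.05,"y":-2.05,"z":0,"twist":-1,"gripper":15},{"x":-1.05,"y":-2,"z":0,"twist":-1,"gripper":15},{"x":-1.1,"y":-2,"z":0,"twist":-1,"gripper":15},{"x":0,"y":0,"z":0,"twist":0,"gripper":15},{"x":0,"y":0,"z":0,"twist":0,"gripper":15}]}}

```text
clock: 17.82
ee_pos: [0.6794, 0.0331, 0.1331]
ee_rot: [0.255, 0.967, 0.001, 0.0]
wrist_force: [2.5, 4.8, -5.4]
gripper_width: 0.252
grasp_force: 60.1
```

```bash
python3 st.py; python3 ring2.py|head -2; python3 - <<'E'
from h import *
im=grab('wrist','k1.png')
cv2.imwrite('pics/k1c.png',cv2.resize(im['color'][0:140,170:340,::-1],None,fx=4,fy=4,interpolation=cv2.INTER_CUBIC))
E
```

```text
17.825 theta -29.07318575618147 R 130.87187594824638 yaw-180 -29.48983975565244 Ftan 5.408830944075301 Frad -0.11730100582132358 Fz -5.410017263866341 Mz 0.39798607922409657 ringtorque 1.1058499315621557
[0.6793661  0.0331132  0.13306969] 17.875 [ 1.81294649  4.67735905 -5.94800356]
yaw 150.51448105534556 ring rel [130.7724741    1.23647151] rms 0.3432092455600309 102 shaft mid [0.6 0.5 0.8 1.1] ring world [564.92266104  96.40355163] d to nut [0.07733896 0.29644837]
```

View pics/k1c.png

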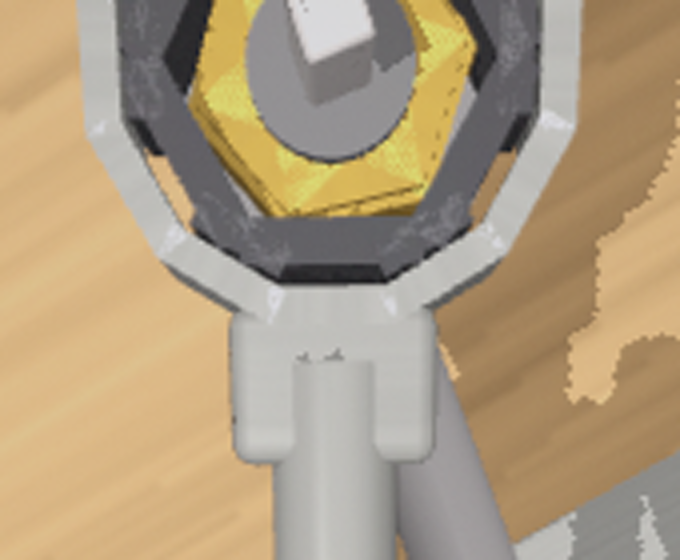

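The crop shows the ring still in line with the handle, so it has not clicked. The nut's lower flat sits about 10° behind the ring, and the ring is driving it. I carry on in 3° steps.

>>> {"api": "jog_arm", "payload": {"commands": [{"x":-1.15,"y":-1.95,"z":0,"twist":-1,"gripper":15},{"x":-1.2,"y":-1.95,"z":0,"twist":-1,"gripper":15},{"x":-1.2,"y":-1.95,"z":0,"twist":-1,"gripper":15},{"x":0,"y":0,"z":0,"twist":0,"gripper":15},{"x":0,"y":0,"z":0,"twist":0,"gripper":15}]}}

```text
clock: 18.55
ee_pos: [0.676, 0.0274, 0.1331]
ee_rot: [0.28, 0.96, 0.001, 0.001]
wrist_force: [3.4, 4.6, -4.9]
gripper_width: 0.253
grasp_force: 60.1
```

```bash
python3 st.py; python3 ring2.py|head -2; cat > ang.py <<'E'
# hexagon edge angles, relative to the wrench axis, of nut (brass) as seen from wrist
from h import *
from scipy.spatial.transform import Rotation as Ro
im=grab('wrist');s=robot.get_state()
P,u,v=pts(im);hsv=cv2.cvtColor(im['color'],cv2.COLOR_RGB2HSV)[v,u]
m=(np.hypot(P[:,0]-.565,P[:,1]-.0967)<.024)&(abs(P[:,2]-.1425)<.0035)&(hsv[:,0]>15)&(hsv[:,0]<32)&(hsv[:,1]>90)
q=(P[m,:2]-[.565,.0967])*1000;r=np.hypot(*q.T);a=np.degrees(np.arctan2(q[:,1],q[:,0]))
# hex orientation: maximise fit of outer radius profile at 33 mm (step top) / 36 mm
best=[]
for o in np.arange(0,60,.5):
  d=np.max(np.cos(np.radians(((a-o+30)%60)-30)))and r*np.cos(np.radians(((a-o+30)%60)-30))
  best.append((np.percentile(d,98)-np.percentile(d,90)+ (np.percentile(d,98)),o))
best.sort();print('nut normal mod60',[b[1] for b in best[:3]],best[0][0],best[-1][0],len(q))
E
python3 ang.py
```

```text
18.55 theta -31.98742669877462 R 130.83310151396591 yaw-180 -32.47304648167801 Ftan 5.724277793821227 Frad 0.4603043618789321 Fz -4.930302601512413 Mz 0.48946050399244684 ringtorque 1.2383855216856003
[0.67598382 0.02741115 0.13312809] 18.6 [ 3.70518     3.55693344 -5.4867299 ]
yaw 147.52793496920378 ring rel [130.88127765   1.45819245] rms 0.369853370675978 102 shaft mid [0.6 0.6 0.9 1.1] ring world [564.78250782  96.44957676] d to nut [0.21749218 0.25042324]
nut normal mod60 [np.float64(38.5), np.float64(38.0), np.float64(39.0)] 18.549098151914375 20.572514599594143 1717
```

>>> {"api": "jog_arm", "payload": {"commands": [{"x":-1.25,"y":-1.9,"z":0,"twist":-1,"gripper":15},{"x":-1.3,"y":-1.9,"z":0,"twist":-1,"gripper":15},{"x":-1.3,"y":-1.85,"z":0,"twist":-1,"gripper":15},{"x":0,"y":0,"z":0,"twist":0,"gripper":15},{"x":0,"y":0,"z":0,"twist":0,"gripper":15}]}}

```text
clock: 19.27
ee_pos: [0.6726, 0.0223, 0.1333]
ee_rot: [0.304, 0.953, 0.001, 0.001]
wrist_force: [3.6, 5.2, -5.8]
gripper_width: 0.25
grasp_force: 60.2
```

```bash
python3 st.py; python3 ring2.py|head -2;python3 ang.py
```

```text
19.275 theta -34.65089543087749 R 130.82983184149177 yaw-180 -35.41365513554055 Ftan 6.3601266176431706 Frad -0.029426968190716635 Fz -5.833976908117585 Mz 0.6513134435683058 ringtorque 1.4834077394451577
[0.67263661 0.02229292 0.13330609] 19.325 [ 3.17443896  4.75908822 -5.67327872]
yaw 144.57974692522177 ring rel [130.83591522   2.08439131] rms 0.3663380703015349 102 shaft mid [0.6 1.  0.9 1.5] ring world [564.80736336  96.42277674] d to nut [0.19263664 0.27722326]
nut normal mod60 [np.float64(36.5), np.float64(37.0), np.float64(36.0)] 18.625435020781197 20.56887880923621 1719
```

>>> {"api": "jog_arm", "payload": {"commands": [{"x":-1.35,"y":-1.85,"z":0,"twist":-1,"gripper":15},{"x":-1.4,"y":-1.8,"z":0,"twist":-1,"gripper":15},{"x":-1.4,"y":-1.8,"z":0,"twist":-1,"gripper":15},{"x":0,"y":0,"z":0,"twist":0,"gripper":15},{"x":0,"y":0,"z":0,"twist":0,"gripper":15}]}}

```text
clock: 20.0
ee_pos: [0.6688, 0.017, 0.1334]
ee_rot: [0.329, 0.944, 0.002, 0.001]
wrist_force: [3.8, 6.1, -5.8]
gripper_width: 0.248
grasp_force: 60.3
```

```bash
python3 st.py; python3 ring2.py|head -2;python3 ang.py
```

```text
20.0 theta -37.517188725957226 R 130.84833168011056 yaw-180 -38.40007645420906 Ftan 7.107064367488113 Frad -0.7156279852020994 Fz -5.8030506318000805 Mz 0.6646030741518024 ringtorque 1.5945505897807823
[0.66877561 0.01699182 0.13338095] 20.05 [ 3.97534332  5.61175919 -4.74265612]
yaw 141.60295069880726 ring rel [130.71012343   2.37090558] rms 0.3626504381946783 102 shaft mid [1.  1.4 1.6 1.8] ring world [564.86216998  96.31871343] d to nut [0.13783002 0.38128657]
nut normal mod60 [np.float64(33.5), np.float64(34.0), np.float64(32.5)] 18.630044758174755 20.500502763595236 1721
```

>>> {"api": "jog_arm", "payload": {"commands": [{"x":-1.45,"y":-1.75,"z":0,"twist":-1,"gripper":15},{"x":-1.45,"y":-1.75,"z":0,"twist":-1,"gripper":15},{"x":0,"y":0,"z":0,"twist":0,"gripper":15},{"x":0,"y":0,"z":0,"twist":0,"gripper":15},{"x":0,"y":0,"z":0,"twist":0,"gripper":15}]}}

```text
clock: 20.72
ee_pos: [0.6661, 0.0136, 0.1334]
ee_rot: [0.345, 0.939, 0.002, 0.001]
wrist_force: [4.2, 4.8, -6.8]
gripper_width: 0.251
grasp_force: 60.3
```

```bash
python3 st.py; python3 ring2.py|head -2;python3 ang.py
```

```text
20.725 theta -39.434074979806766 R 130.88164388032422 yaw-180 -40.388761911507856 Ftan 6.3754094112790165 Frad 0.20234795515622125 Fz -6.771899347128581 Mz 0.7794890322854313 ringtorque 1.613913096443719
[0.66609088 0.01361516 0.13342856] 20.775 [ 3.69927713  5.46685337 -5.33974612]
yaw 139.61215515232092 ring rel [130.9387912    2.59694462] rms 0.37260142676605656 102 shaft mid [1.4 1.4 1.7 1.9] ring world [564.67526534  96.48000929] d to nut [0.32473466 0.21999071]
nut normal mod60 [np.float64(31.5), np.float64(31.0), np.float64(32.5)] 18.62538680156181 20.606120205986695 1723
```

>>> {"api": "jog_arm", "payload": {"commands": [{"x":-1.5,"y":-1.7,"z":0,"twist":-1,"gripper":15},{"x":-1.55,"y":-1.7,"z":0,"twist":-1,"gripper":15},{"x":0,"y":0,"z":0,"twist":0,"gripper":15},{"x":0,"y":0,"z":0,"twist":0,"gripper":15},{"x":0,"y":0,"z":0,"twist":0,"gripper":15}]}}

```text
clock: 21.45
ee_pos: [0.6627, 0.0097, 0.1333]
ee_rot: [0.362, 0.932, 0.001, 0.001]
wrist_force: [3.7, 4.6, -5.3]
gripper_width: 0.249
grasp_force: 60.2
```

```bash
python3 st.py; python3 ring2.py|head -2;python3 ang.py;python3 - <<'E'
from h import *
im=grab('wrist','k2.png')
cv2.imwrite('pics/k2c.png',cv2.resize(im['color'][0:140,170:340,::-1],None,fx=4,fy=4,interpolation=cv2.INTER_CUBIC))
E
```

```text
21.45 theta -41.67392846515908 R 130.8623170465734 yaw-180 -42.4263120304868 Ftan 5.920444850685737 Frad -0.31884280062508763 Fz -5.27056567833351 Mz 0.6294113072959486 ringtorque 1.4041744384031385
[0.66271419 0.00971438 0.13333118] 21.5 [ 4.48223263  4.85121019 -5.63787925]
yaw 137.57771178115448 ring rel [130.83319322   2.14011129] rms 0.3689810001122915 102 shaft mid [0.7 1.  1.  1.6] ring world [564.69035243  96.39328096] d to nut [0.30964757 0.30671904]
nut normal mod60 [np.float64(29.5), np.float64(28.5), np.float64(29.0)] 18.59050001343881 20.36602506760442 1711
```

View pics/k2c.png

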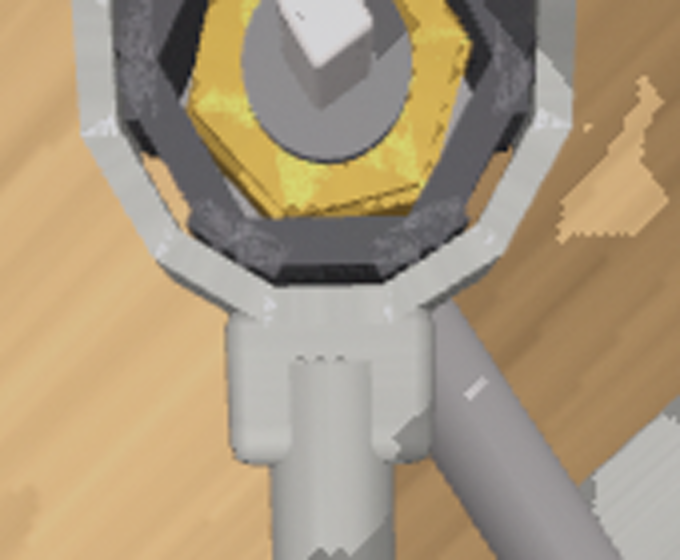

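The crop shows the ring still aligned with the head, with the nut's lag unchanged. It has not clicked yet, so I continue.

>>> {"api": "jog_arm", "payload": {"commands": [{"x":-1.55,"y":-1.65,"z":0,"twist":-1,"gripper":15},{"x":-1.6,"y":-1.65,"z":0,"twist":-1,"gripper":15},{"x":0,"y":0,"z":0,"twist":0,"gripper":15},{"x":0,"y":0,"z":0,"twist":0,"gripper":15},{"x":0,"y":0,"z":0,"twist":0,"gripper":15}]}}

```text
clock: 22.22
ee_pos: [0.6604, 0.007, 0.1336]
ee_rot: [0.378, 0.926, 0.002, 0.002]
wrist_force: [5.1, 5.0, -5.5]
gripper_width: 0.25
grasp_force: 60.4
```

```bash
cat > rot.py <<'E'
# nut rotation in the camera frame between two saved/new pictures by polar phase correlation about nut centre
from h import *
im=grab('wrist','new.png')
X=np.array([.565,.0967,.1425]);out=[]
def rect(img,P0,ang):
  pass
E
python3 st.py; python3 ring2.py|head -2;python3 ang.py; python3 - <<'E'
from h import *
im=grab('wrist','k3.png')
f=lambda n:cv2.cvtColor(cv2.imread('pics/'+n),cv2.COLOR_BGR2GRAY)
# image-rotation of the dark ring / nut / head relative to picture k1, k2 (head is almost fixed in the picture)
def best(A,B,c,r0,r1):
  p=[cv2.warpPolar(i,(60,1440),c,60,cv2.WARP_POLAR_LINEAR)[:,r0:r1].astype(float) for i in(A,B)]
  k=slice(100,620)   # lower half of the picture (0..180 deg downward)
  return min((np.abs(np.roll(p[0],s,0)[k]-p[1][k]).mean(),s/4) for s in range(-60,61))
u,v=proj(im,[.565,.0967,.1425]);u2,v2=proj(im,[.565,.0967,.150]);print(u,v,u2,v2)
for n in('k1.png','k2.png'):
  print(n,'nut',best(f(n),f('k3.png'),(u,v),20,30),'ring',best(f(n),f('k3.png'),(u2,v2),36,46),'head',best(f(n),f('k3.png'),(u2,v2),50,59))
E
```

```text
22.225 theta -43.23713570420134 R 130.95535211593472 yaw-180 -44.362167898788016 Ftan 7.1754059668761085 Frad 0.26150891113884084 Fz -5.464233226206597 Mz 0.9235471993340505 ringtorque 1.8632050143010903
[0.66042859 0.00702293 0.13360663] 22.275 [ 4.63227635  4.62166599 -5.12158064]
yaw 135.63778390195026 ring rel [130.79513921   3.09760688] rms 0.3736734661730005 102 shaft mid [1.5 1.8 1.8 2.2] ring world [564.75288671  96.25925941] d to nut [0.24711329 0.44074059]
nut normal mod60 [np.float64(28.5), np.float64(28.0), np.float64(29.0)] 18.57212420129544 20.37025383020258 1718
250.06590005444045 18.241119618444657 249.9268649256615 13.387578464079695
k1.png nut (np.float64(16.31230769230769), 5.0) ring (np.float64(18.692692307692308), 6.5) head (np.float64(22.719871794871796), 2.25)
k2.png nut (np.float64(11.549423076923077), 2.5) ring (np.float64(10.961538461538462), 3.0) head (np.float64(14.410470085470086), 1.0)
```

>>> {"api": "jog_arm", "payload": {"commands": [{"x":-1.6,"y":-1.6,"z":0,"twist":-1,"gripper":15},{"x":-1.65,"y":-1.6,"z":0,"twist":-1,"gripper":15},{"x":0,"y":0,"z":0,"twist":0,"gripper":15},{"x":0,"y":0,"z":0,"twist":0,"gripper":15},{"x":0,"y":0,"z":0,"twist":0,"gripper":15}]}}

```text
clock: 23.0
ee_pos: [0.6575, 0.004, 0.1337]
ee_rot: [0.393, 0.919, 0.002, 0.002]
wrist_force: [5.7, 6.0, -5.6]
gripper_width: 0.252
grasp_force: 60.5
```

```bash
python3 st.py; python3 ring2.py|head -2;python3 ang.py
```

```text
23.0 theta -45.07709361088025 R 130.95080177182365 yaw-180 -46.343929455455935 Ftan 8.24751220291077 Frad -0.20543241632732587 Fz -5.585030132350761 Mz 0.9473184725717102 ringtorque 2.027336808165775
[0.65745533 0.0040158  0.13367668] 23.05 [ 5.66604285  5.87434241 -6.39178675]
yaw 133.66055792705833 ring rel [130.73417832   3.43247401] rms 0.37333360164698676 102 shaft mid [1.5 1.8 1.7 2.6] ring world [564.71527594  96.22474368] d to nut [0.28472406 0.47525632]
nut normal mod60 [np.float64(28.0), np.float64(27.5), np.float64(28.5)] 18.57366059224436 20.43010686989998 1704
```

>>> {"api": "jog_arm", "payload": {"commands": [{"x":-1.65,"y":-1.55,"z":0,"twist":-1,"gripper":15},{"x":-1.7,"y":-1.55,"z":0,"twist":-1,"gripper":15},{"x":0,"y":0,"z":0,"twist":0,"gripper":15},{"x":0,"y":0,"z":0,"twist":0,"gripper":15},{"x":0,"y":0,"z":0,"twist":0,"gripper":15}]}}

```text
clock: 23.72
ee_pos: [0.6542, 0.0008, 0.1337]
ee_rot: [0.409, 0.912, 0.002, 0.002]
wrist_force: [6.1, 5.6, -6.2]
gripper_width: 0.256
grasp_force: 60.5
```

```bash
python3 st.py; python3 ring2.py|head -2;python3 ang.py
```

```text
23.725 theta -47.05751371789384 R 130.94151814082184 yaw-180 -48.33867132736978 Ftan 8.265686731479388 Frad 0.00942117337936099 Fz -6.235053838501236 Mz 0.8737105808032606 ringtorque 1.9560321498996192
[0.65418364 0.00087224 0.13369057] 23.775 [ 5.51883604  5.8714626  -6.28392392]
yaw 131.66108507161982 ring rel [130.71345357   3.46185611] rms 0.38013923703555536 102 shaft mid [1.6 1.8 1.7 2.6] ring world [564.70906708  96.22575436] d to nut [0.29093292 0.47424564]
nut normal mod60 [np.float64(30.0), np.float64(30.5), np.float64(31.0)] 18.574022325172297 20.253345912092644 1710
```

Torque has levelled off at about 2.0 N m and the handle is swinging on, so it is clicking. I go 3° further, well short of the 14° stop, to pass 0.05 rad.

>>> {"api": "jog_arm", "payload": {"commands": [{"x":-1.75,"y":-1.5,"z":0,"twist":-1,"gripper":15},{"x":-1.75,"y":-1.45,"z":0,"twist":-1,"gripper":15},{"x":-1.8,"y":-1.45,"z":0,"twist":-1,"gripper":15},{"x":0,"y":0,"z":0,"twist":0,"gripper":15},{"x":0,"y":0,"z":0,"twist":0,"gripper":15}]}}

```text
clock: 24.45
ee_pos: [0.6491, -0.0037, 0.1337]
ee_rot: [0.433, 0.901, 0.002, 0.002]
wrist_force: [6.4, 4.7, -6.1]
gripper_width: 0.251
grasp_force: 60.5
```

```bash
python3 st.py; python3 ring2.py|head -2;python3 ang.py;python3 - <<'E'
from h import *
im=grab('wrist','k5.png')
a=cv2.imread('pics/k2.png')[0:130,180:320];b=cv2.imread('pics/k5.png')[0:130,180:320]
cv2.imwrite('pics/k5c.png',cv2.resize(np.hstack([a,b]),(784,364),interpolation=cv2.INTER_CUBIC))
E
```

```text
24.45 theta -50.05500517036248 R 130.9724558996537 yaw-180 -51.3451674373097 Ftan 7.942638492410332 Frad 0.5008509998297762 Fz -6.10199766961662 Mz 0.918845203164525 ringtorque 1.959112072838629
[ 0.64909983 -0.00368457  0.13375457] 24.5 [ 6.1324427   5.9874681  -6.91063111]
yaw 128.6565788223069 ring rel [130.80204826   3.49365122] rms 0.38628967372230594 102 shaft mid [1.6 1.9 1.9 2.3] ring world [564.66599158  96.2769621 ] d to nut [0.33400842 0.4230379 ]
nut normal mod60 [np.float64(28.5), np.float64(27.5), np.float64(27.0)] 18.592740077810312 20.46123358684952 1711
```

View pics/k5c.png

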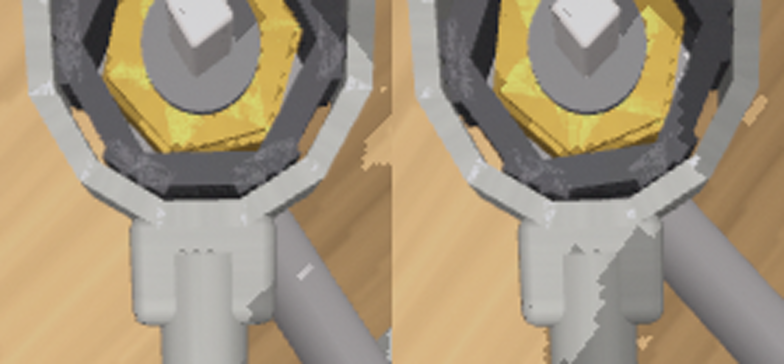

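Right half (now) against left half (before): the ring's slots and bottom flat have tilted about 6° against the head while the nut stayed put, so the click is confirmed. I ease back to let it spring home and centre the ring in its play.

>>> {"api": "jog_arm", "payload": {"commands": [{"x":3.5,"y":2.9,"z":0,"twist":2,"gripper":15},{"x":3.4,"y":3,"z":0,"twist":2,"gripper":15},{"x":3.3,"y":3.1,"z":0,"twist":2,"gripper":15},{"x":3.2,"y":3.3,"z":0,"twist":2,"gripper":15},{"x":3.1,"y":3.4,"z":0,"twist":2,"gripper":15}]}}

```text
clock: 25.22
ee_pos: [0.662, 0.0087, 0.1326]
ee_rot: [0.355, 0.935, -0.001, -0.001]
wrist_force: [-0.4, -0.2, -3.7]
gripper_width: 0.251
grasp_force: 60.1
```

```bash
python3 st.py;python3 ang.py
```

```text
25.225 theta -42.212096625187854 R 130.97654337747323 yaw-180 -41.57813580903516 Ftan -0.43001032557082225 Frad -0.14650941362360892 Fz -3.7332588377685547 Mz -0.4184800499641588 ringtorque -0.47480131602404696
nut normal mod60 [np.float64(28.0), np.float64(27.5), np.float64(28.5)] 18.548612506313273 20.597989902470662 1724
```

>>> {"api": "jog_arm", "payload": {"commands": [{"x":0,"y":0,"z":0,"twist":0,"gripper":15},{"x":0,"y":0,"z":0,"twist":0,"gripper":15},{"x":0,"y":0,"z":0,"twist":0,"gripper":15},{"x":0,"y":0,"z":0,"twist":0,"gripper":15},{"x":0,"y":0,"z":0,"twist":0,"gripper":15}]}}

```text
clock: 25.9
ee_pos: [0.6626, 0.0095, 0.1327]
ee_rot: [0.354, 0.935, -0.0, -0.0]
wrist_force: [-0.2, 0.6, -3.0]
gripper_width: 0.252
grasp_force: 60.0
```

```bash
python3 st.py;python3 ang.py; python3 ring2.py|head -2
```

```text
25.9 theta -41.78663171666596 R 130.88494935940057 yaw-180 -41.52027041358224 Ftan 0.3112862903269329 Frad -0.49737758632034995 Fz -3.0377156713003965 Mz -0.17863446952485168 ringtorque -0.13789177917913542
nut normal mod60 [np.float64(27.5), np.float64(28.0), np.float64(28.5)] 18.593213417328045 20.640084134687637 1732
[0.66259544 0.00951397 0.13273346] 26.0 [ 0.04393271 -0.03949571 -3.39335953]
yaw 138.49057401030902 ring rel [130.76005426  -0.40490504] rms 0.36069904723855045 102 shaft mid [ 0.1 -0.2 -0.2  0.1] ring world [564.94455731  96.47752069] d to nut [0.05544269 0.22247931]
```

>>> {"api": "jog_arm", "payload": {"commands": [{"x":1.5,"y":1.7,"z":0,"twist":1,"gripper":15},{"x":1.5,"y":1.75,"z":0,"twist":1,"gripper":15},{"x":1.45,"y":1.75,"z":0,"twist":1,"gripper":15},{"x":1.4,"y":1.8,"z":0,"twist":1,"gripper":15},{"x":0,"y":0,"z":0,"twist":0,"gripper":15}]}}

```text
clock: 26.62
ee_pos: [0.669, 0.0173, 0.1327]
ee_rot: [0.321, 0.947, 0.0, 0.0]
wrist_force: [0.4, -0.2, -4.5]
gripper_width: 0.249
grasp_force: 60.0
```

```bash
python3 st.py;python3 ang.py; python3 ring2.py|head -2
```

```text
26.625 theta -37.38028874734729 R 130.8506477086445 yaw-180 -37.434855488614176 Ftan 0.06931424682627532 Frad 0.40141038336531354 Fz -4.520824855720873 Mz 0.11023752490329711 ringtorque 0.11930733899595208
nut normal mod60 [np.float64(31.0), np.float64(32.0), np.float64(30.5)] 18.576200923748996 20.659839702498033 1729
[0.6689318  0.01720927 0.13279185] 26.725 [ 1.89520268  0.47211733 -4.76619029]
yaw 142.5298998906992 ring rel [130.80782274   0.38591946] rms 0.34739915057216453 102 shaft mid [-0.1  0.3  0.3  0.3] ring world [564.87866139  96.47956884] d to nut [0.12133861 0.22043116]
```

>>> {"api": "jog_arm", "payload": {"commands": [{"x":1.4,"y":1.8,"z":0,"twist":1,"gripper":15},{"x":1.35,"y":1.85,"z":0,"twist":1,"gripper":15},{"x":0,"y":0,"z":2,"twist":0,"gripper":15},{"x":0,"y":0,"z":4,"twist":0,"gripper":15},{"x":0,"y":0,"z":4,"twist":0,"gripper":15}]}}

```text
clock: 27.35
ee_pos: [0.6702, 0.0213, 0.1421]
ee_rot: [0.305, 0.952, -0.0, -0.001]
wrist_force: [-1.2, 1.7, -11.5]
gripper_width: 0.249
grasp_force: 60.0
```

```bash
python3 st.py; python3 ring2.py|head -2
```

```text
27.35 theta -35.62984832146048 R 129.44450059568146 yaw-180 -35.46117939537058 Ftan 0.7194921499185567 Frad -1.9848636186301185 Fz -11.487109681744924 Mz -0.01681773827865977 ringtorque 0.07631656375006098
[0.67026197 0.0215115  0.14277431] 27.4 [ -2.08591655   2.86044156 -10.41838325]
yaw 144.55037947458217 ring rel [160.66089531  -5.0011094 ] rms 4.208148443919517 60 shaft mid [0.2 0.2 0.2 0.1] ring world [542.2840335  118.76674497] d to nut [ 22.7159665  -22.06674497]
```

```bash
python3 ring.py r6; python3 - <<'E'
from h import *
import glob
from scipy.spatial.transform import Rotation as Ro
im=grab('wrist','r7.png');s=robot.get_state()
yaw=np.arctan2(*Ro.from_quat(s['ee_rot']).as_matrix()[[1,0],0]);e=np.array([np.cos(yaw),np.sin(yaw)]);n=np.array([-e[1],e[0]])
P,u,v=pts(im);L=(P[:,:2]-s['ee_pos'][:2])*1000;a=L@e;b=L@n
for lo in range(30,170,10):
  k=(a>lo)&(a<lo+10)&(abs(b)<36)&(P[:,2]>.12)
  if k.sum()>5: print(lo,k.sum(),np.round(np.percentile(P[k,2],[5,50,95])*1000,1),np.round([b[k].min(),b[k].max()],1))
E
```

```text
[0.67028263 0.02146189 0.14266273] 27.45 F [ -1.38601076   1.37379256 -10.50154275] T [ 0.20843833 -0.26750465 -0.03974585] yaw 144.55299939914104 joints [ 0.24  0.78 -0.56  1.5   0.46  0.99  0.5 ]
3799 z [0.1512778  0.15240725 0.16478055]
slope along/across 0.11981239195983656 -0.002384125970183658
outer 573.3421630859375 91.77192687988281 35.71055221557617 expected [564.37782832  96.85534482]
crop 181 0
30 9451 [162.3 258.6 264.4] [-34.9  35. ]
40 466 [151.5 156.8 158.7] [-9.4  9.5]
50 486 [150.2 156.1 157.7] [-9.4  9.3]
60 500 [150.6 155.3 157.5] [-9.2  9.1]
70 575 [149.9 154.5 156.7] [-14.3  14.2]
80 850 [151.9 153.7 155.8] [-15.1  14.9]
90 891 [151.2 152.7 154.4] [-14.8  14.7]
100 1500 [141.6 151.9 153.2] [-26.2  26.1]
110 1609 [141.5 150.6 152.5] [-31.7  31.5]
120 2440 [141.6 149.4 164.8] [-33.3  33.1]
130 2163 [140.6 148.5 164.3] [-33.   33.1]
140 410 [139.1 144.  149.8] [-32.5  31.7]
```

Lifting the grip 10 mm only tilted the wrench: the ring is still seated and catching (Fz −11 N). I set it back down, turn a little more toward the middle of the play, and lift gently.

>>> {"api": "jog_arm", "payload": {"commands": [{"x":0,"y":0,"z":-4,"twist":0,"gripper":15},{"x":0,"y":0,"z":-4,"twist":0,"gripper":15},{"x":0,"y":0,"z":-1,"twist":0,"gripper":15},{"x":1.3,"y":1.85,"z":0,"twist":1,"gripper":15},{"x":1.3,"y":1.9,"z":0,"twist":1,"gripper":15}]}}

```text
clock: 28.12
ee_pos: [0.6742, 0.0246, 0.1341]
ee_rot: [0.288, 0.958, 0.0, 0.0]
wrist_force: [-1.8, 0.6, 1.0]
gripper_width: 0.253
grasp_force: 60.0
```

```bash
python3 st.py; python3 ring2.py|head -2;python3 ang.py; cat > prof.py <<'E'
from h import *
from scipy.spatial.transform import Rotation as Ro
im=grab('wrist');s=robot.get_state()
yaw=np.arctan2(*Ro.from_quat(s['ee_rot']).as_matrix()[[1,0],0]);e=np.array([np.cos(yaw),np.sin(yaw)]);n=np.array([-e[1],e[0]])
P,u,v=pts(im);L=(P[:,:2]-s['ee_pos'][:2])*1000;a=L@e;b=L@n
k=(abs(b)<3)&(a>45)&(a<75)&(P[:,2]>.1)&(P[:,2]<.26);c=np.polyfit(a[k],P[k,2]*1000,1);print('tube slope',c[0],'tip z at a=60',np.polyval(c,60))
k=(a>115)&(a<145)&(abs(b)>22)&(abs(b)<34)&(P[:,2]>.12);print('rim top z',np.percentile(P[k,2],[50,75,90])*1000,'tcp z',s['ee_pos'][2]*1000,'Fz',s['wrist_force'])
E
python3 prof.py
```

```text
28.125 theta -33.43599498600949 R 130.89673464943442 yaw-180 -33.4542948408851 Ftan -0.5157198246495575 Frad -1.7932759079714555 Fz 0.9523466633210736 Mz -0.046717355680301345 ringtorque -0.1142233967209073
[0.6744607  0.02496381 0.13403237] 28.175 [-2.29398548  1.47070547  1.19678307]
yaw 146.60271625118756 ring rel [130.82887194   0.32376788] rms 0.3785902338327259 102 shaft mid [0.3 0.3 0.7 0.3] ring world [565.05687116  96.70709643] d to nut [-0.05687116 -0.00709643]
nut normal mod60 [np.float64(31.5), np.float64(32.0), np.float64(32.5)] 18.546467097842225 21.185117753339302 1729
tube slope -0.010983341886013073 tip z at a=60 151.54928869888028
rim top z [148.95803462 149.50165433 149.8874472 ] tcp z 133.8985242983447 Fz [-1.0677722   1.71497168  0.52629132]
```

>>> {"api": "jog_arm", "payload": {"commands": [{"x":1.2,"y":1.9,"z":0,"twist":1,"gripper":15},{"x":0,"y":0,"z":1,"twist":0,"gripper":15},{"x":0,"y":0,"z":1,"twist":0,"gripper":15},{"x":0,"y":0,"z":1,"twist":0,"gripper":15},{"x":0,"y":0,"z":0,"twist":0,"gripper":15}]}}

```text
clock: 28.9
ee_pos: [0.6752, 0.0259, 0.1364]
ee_rot: [0.28, 0.96, -0.0, 0.0]
wrist_force: [-0.6, 1.2, -4.4]
gripper_width: 0.249
grasp_force: 60.0
```

```bash
python3 st.py;  python3 ring2.py|head -2; python3 prof.py
```

```text
28.9 theta -32.723636542954004 R 130.94028703360723 yaw-180 -32.49267201759292 Ftan 0.6662528749540492 Frad -1.1731013135095014 Fz -4.360642495023936 Mz -0.1343674071240278 ringtorque -0.0471280644405786
[0.67519356 0.02594134 0.13641504] 28.95 [-1.09871088  1.82535291 -4.28003977]
yaw 147.50100899922612 ring rel [130.79637846  -0.21737132] rms 0.3797736224657913 102 shaft mid [-0.1 -0.  -0.  -0.1] ring world [564.99656624  96.39956837] d to nut [0.00343376 0.30043163]
tube slope -0.026551536192015168 tip z at a=60 153.12322377590593
rim top z [149.59789876 150.10488745 150.57728497] tcp z 136.44344728837885 Fz [-1.52310002  1.44279349 -4.36040012]
```

>>> {"api": "jog_arm", "payload": {"commands": [{"x":0,"y":0,"z":1,"twist":0,"gripper":15},{"x":0,"y":0,"z":1,"twist":0,"gripper":15},{"x":0,"y":0,"z":1,"twist":0,"gripper":15},{"x":0,"y":0,"z":1,"twist":0,"gripper":15},{"x":0,"y":0,"z":0,"twist":0,"gripper":15}]}}

```text
clock: 29.62
ee_pos: [0.6753, 0.0261, 0.1409]
ee_rot: [0.28, 0.96, -0.0, 0.0]
wrist_force: [-0.6, 0.5, -5.2]
gripper_width: 0.246
grasp_force: 60.0
```

```bash
python3 st.py;  python3 ring2.py|head -2; python3 prof.py
```

```text
29.625 theta -32.63163931769233 R 130.9279224487224 yaw-180 -32.49869897435488 Ftan 0.06612586682757852 Frad -0.7754808162993503 Fz -5.247734766440692 Mz -0.009190116996678509 ringtorque -0.000532394632822765
[0.67524656 0.02612812 0.14088835] 29.675 [-1.13637018  0.45778437 -4.49585741]
yaw 147.50100184022926 ring rel [1.30830831e+02 7.07483721e-02] rms 0.37218652406949665 102 shaft mid [-0.1 -0.1  0.3  0.2] ring world [564.8657156   96.36187212] d to nut [0.1342844  0.33812788]
tube slope -0.021314153139609385 tip z at a=60 157.6080064307434
rim top z [154.11108539 154.65651022 155.10373783] tcp z 140.84622530943076 Fz [-0.96157346  0.78954975 -4.74845002]
```

The ring now rises with the hand, so I keep lifting clear of the spindle.

>>> {"api": "jog_arm", "payload": {"commands": [{"x":0,"y":0,"z":2,"twist":0,"gripper":15},{"x":0,"y":0,"z":3,"twist":0,"gripper":15},{"x":0,"y":0,"z":4,"twist":0,"gripper":15},{"x":0,"y":0,"z":5,"twist":0,"gripper":15},{"x":0,"y":0,"z":6,"twist":0,"gripper":15}]}}

```text
clock: 30.35
ee_pos: [0.6753, 0.0261, 0.1613]
ee_rot: [0.28, 0.96, -0.0, 0.0]
wrist_force: [-0.1, -0.4, -4.5]
gripper_width: 0.253
grasp_force: 60.0
```

>>> {"api": "jog_arm", "payload": {"commands": [{"x":0,"y":0,"z":12,"twist":0,"gripper":15},{"x":0,"y":0,"z":14,"twist":0,"gripper":15},{"x":0,"y":0,"z":14,"twist":0,"gripper":15},{"x":0,"y":0,"z":14,"twist":0,"gripper":15},{"x":0,"y":0,"z":5,"twist":0,"gripper":15}]}}

```text
clock: 30.98
ee_pos: [0.6758, 0.0265, 0.2213]
ee_rot: [0.28, 0.96, 0.0, 0.001]
wrist_force: [0.7, 0.3, -3.5]
gripper_width: 0.253
grasp_force: 60.0
```

```bash
python3 st.py; python3 prof.py; python3 ring2.py; python3 -c "
from h import *
im=grab('wrist','e.png')
P,u,v=pts(im);near=np.hypot(P[:,0]-.565,P[:,1]-.0967)<.03;q=P[near&(P[:,2]>.139)&(P[:,2]<.148)]
print(len(q),cv2.minAreaRect(q[:,:2].astype(np.float32)*1000))"
```

```text
30.975 theta -32.37242995028247 R 131.1601533577513 yaw-180 -32.50297065869859 Ftan 0.5992824531425266 Frad 0.3956954662827866 Fz -3.456296847346775 Mz 0.002815840543899943 ringtorque 0.08141781900268313
tube slope -0.025519172102654197 tip z at a=60 238.0525869358801
rim top z [234.49331366 234.98361101 235.47110824] tcp z 221.35998740074638 Fz [ 0.57696977  0.5802958  -4.34206323]
[0.67546078 0.02635583 0.22052229] 31.075 [ 0.02287919 -0.0178308  -4.59994643]
yaw 147.50069213620955 ring rel [130.63133233  -0.13784833] rms 0.34630673965490766 102 shaft mid [-0.3 -0.3  0.1 -0. ] ring world [565.36064736  96.65892609] d to nut [-0.36064736  0.04107391]
spindle 153 ((564.9861450195312, 96.4841079711914), (8.933659553527832, 9.185606002807617), 80.47528076171875) 0.16486445130289012
712 ((558.2898559570312, 101.67552185058594), (38.06206512451172, 20.841854095458984), 57.99224853515625)
```

>>> {"api": "jog_arm", "payload": {"commands": [{"x":-27,"y":-42,"z":0,"twist":6,"gripper":15},{"x":-27,"y":-42,"z":0,"twist":6,"gripper":15},{"x":-27,"y":-42,"z":0,"twist":6,"gripper":15},{"x":-27,"y":-42,"z":0,"twist":6,"gripper":15},{"x":-27,"y":-42,"z":0,"twist":6,"gripper":15}]}}

```text
clock: 31.75
ee_pos: [0.5388, -0.1852, 0.2193]
ee_rot: [0.02, 1.0, -0.0, -0.0]
wrist_force: [0.2, -0.7, -4.9]
gripper_width: 0.249
grasp_force: 60.0
```

>>> {"api": "jog_arm", "payload": {"commands": [{"x":-27,"y":-42,"z":0,"twist":6,"gripper":15},{"x":-27,"y":-42,"z":-20,"twist":6,"gripper":15},{"x":-27,"y":-42,"z":-30,"twist":6,"gripper":15},{"x":-2,"y":-3,"z":-40,"twist":0,"gripper":15},{"x":0,"y":0,"z":-40,"twist":0,"gripper":15}]}}

```text
clock: 32.38
ee_pos: [0.456, -0.3143, 0.0882]
ee_rot: [-0.133, 0.991, 0.0, -0.0]
wrist_force: [0.3, 0.1, -4.7]
gripper_width: 0.255
grasp_force: 60.0
```

>>> {"api": "jog_arm", "payload": {"commands": [{"x":0,"y":0,"z":-40,"twist":0,"gripper":15},{"x":0,"y":0,"z":-25,"twist":0,"gripper":15},{"x":0,"y":0,"z":-10,"twist":0,"gripper":15},{"x":0,"y":0,"z":-3,"twist":0,"gripper":15},{"x":0,"y":0,"z":0,"twist":0,"gripper":15}]}}

```text
clock: 33.0
ee_pos: [0.4578, -0.313, 0.0125]
ee_rot: [-0.135, 0.991, -0.0, 0.001]
wrist_force: [-0.2, -0.1, -3.9]
gripper_width: 0.247
grasp_force: 60.0
```

```bash
python3 - <<'E'
from workcell import robot
s=robot.get_state();print(s['ee_pos'],s['wrist_force'])
E
```

```text
[ 0.45781156 -0.31299097  0.01250079] [-0.17374021 -0.06950732 -3.87459303]
```

>>> {"api": "jog_arm", "payload": {"commands": [{"x":0,"y":0,"z":-3,"twist":0,"gripper":15},{"x":0,"y":0,"z":-3,"twist":0,"gripper":15},{"x":0,"y":0,"z":-1.5,"twist":0,"gripper":15},{"x":0,"y":0,"z":-1,"twist":0,"gripper":15},{"x":0,"y":0,"z":0,"twist":0,"gripper":15}]}}

```text
clock: 33.62
ee_pos: [0.4579, -0.3129, 0.0037]
ee_rot: [-0.135, 0.991, -0.0, 0.001]
wrist_force: [0.9, 0.5, 1.8]
gripper_width: 0.251
grasp_force: 60.0
```

>>> {"api": "jog_arm", "payload": {"commands": [{"x":0,"y":0,"z":0,"twist":0,"gripper":40},{"x":0,"y":0,"z":0,"twist":0,"gripper":60},{"x":0,"y":0,"z":0,"twist":0,"gripper":80},{"x":0,"y":0,"z":0,"twist":0,"gripper":80},{"x":0,"y":0,"z":0,"twist":0,"gripper":80}]}}

```text
clock: 34.25
ee_pos: [0.4571, -0.3127, 0.0033]
ee_rot: [-0.135, 0.991, 0.0, -0.0]
wrist_force: [-0.8, 0.2, 0.2]
gripper_width: 0.749
grasp_force: 0.0
```

>>> {"api": "jog_arm", "payload": {"commands": [{"x":0,"y":0,"z":0,"twist":0,"gripper":80},{"x":0,"y":0,"z":20,"twist":0,"gripper":80},{"x":0,"y":0,"z":40,"twist":0,"gripper":80},{"x":0,"y":0,"z":50,"twist":0,"gripper":80},{"x":0,"y":0,"z":40,"twist":0,"gripper":80}]}}

```text
clock: 34.88
ee_pos: [0.4577, -0.3125, 0.1565]
ee_rot: [-0.135, 0.991, -0.001, 0.001]
wrist_force: [0.6, 0.4, -0.3]
gripper_width: 0.851
grasp_force: 0.0
```

>>> {"api": "jog_arm", "payload": {"commands": [{"x":0,"y":45,"z":25,"twist":0,"gripper":80},{"x":0,"y":50,"z":25,"twist":0,"gripper":80},{"x":0,"y":50,"z":0,"twist":0,"gripper":80},{"x":0,"y":50,"z":0,"twist":0,"gripper":80},{"x":0,"y":0,"z":0,"twist":0,"gripper":80}]}}

```text
clock: 35.5
ee_pos: [0.4574, -0.1136, 0.2052]
ee_rot: [-0.139, 0.99, -0.0, 0.001]
wrist_force: [1.0, -0.9, 0.1]
gripper_width: 0.849
grasp_force: 0.0
```

```bash
python3 - <<'E'
from h import *
for n in('scene','side'):
  im=grab(n,n+'_end.png')
  for t in('wrench','mug','screwdriver','tap_lever','tap_dome','old_cartridge','parts_box','soap'):
    for r in robot.regions_of(n,t)[:2]:
      p,_,_=pts(im,r['mask']);
      if len(p):print(n,t,round(r['score'],2),np.round(np.median(p,0),3),np.round(np.percentile(p,[3,97],axis=0)[:,2],3))
im=robot.get_image('side');P,u,v=pts(im)
E
```

```text
scene wrench 0.9 [ 0.398 -0.322  0.02 ] [0.002 0.028]
scene screwdriver 0.57 [0.401 0.349 0.021] [0.003 0.028]
scene tap_lever 0.91 [ 0.401 -0.     0.024] [0.001 0.029]
scene tap_dome 0.6 [0.502 0.271 0.013] [0.    0.023]
scene tap_dome 0.52 [0.402 0.349 0.021] [0.008 0.028]
scene old_cartridge 0.76 [0.45  0.163 0.026] [0.002 0.049]
scene soap 0.89 [0.698 0.364 0.099] [0.009 0.19 ]
side wrench 0.73 [ 0.408 -0.317  0.015] [-0.002  0.025]
side mug 0.6 [ 0.665 -0.282  0.057] [-0.    0.09]
side screwdriver 0.7 [0.395 0.362 0.02 ] [-0.001  0.026]
side screwdriver 0.42 [0.436 0.176 0.028] [0.003 0.052]
side tap_lever 0.9 [0.394 0.004 0.022] [-0.001  0.027]
side tap_dome 0.72 [0.487 0.282 0.013] [0.    0.021]
side old_cartridge 0.44 [0.434 0.176 0.028] [0.004 0.049]
side parts_box 0.56 [0.311 0.247 0.009] [-0.     0.028]
side soap 0.57 [0.663 0.389 0.102] [0.006 0.189]
side soap 0.27 [ 0.662 -0.281  0.06 ] [0.005 0.09 ]
```

Everything is in place. One last check of the nut's angle from above.

>>> {"api": "jog_arm", "payload": {"commands": [{"x":35,"y":35,"z":10,"twist":0,"gripper":80},{"x":35,"y":35,"z":10,"twist":0,"gripper":80},{"x":35,"y":35,"z":10,"twist":0,"gripper":80},{"x":35,"y":35,"z":10,"twist":0,"gripper":80},{"x":35,"y":35,"z":10,"twist":0,"gripper":80}]}}

```text
clock: 37.08
ee_pos: [0.6332, 0.0583, 0.2535]
ee_rot: [-0.135, 0.991, -0.0, -0.0]
wrist_force: [-0.1, -1.7, 1.0]
gripper_width: 0.851
grasp_force: 0.0
```

>>> {"api": "jog_arm", "payload": {"commands": [{"x":20,"y":35,"z":0,"twist":0,"gripper":80},{"x":0,"y":25,"z":0,"twist":0,"gripper":80},{"x":0,"y":0,"z":0,"twist":0,"gripper":80},{"x":0,"y":0,"z":0,"twist":0,"gripper":80},{"x":0,"y":0,"z":0,"twist":0,"gripper":80}]}}

```text
clock: 37.7
ee_pos: [0.6523, 0.1151, 0.2532]
ee_rot: [-0.134, 0.991, -0.001, -0.0]
wrist_force: [-0.8, -0.8, -0.5]
gripper_width: 0.851
grasp_force: 0.0
```

```bash
sed -i 's/n1/n9/g' nut.py; python3 nut.py | grep -E "^\[|0.139|brass"
```

```text
[0.65236246 0.11531112 0.25329043] 37.75 [-0.80722487  0.5251944   0.09147721]
0.139 0.148 996 rect ((564.8941040039062, 96.48883819580078), (40.125732421875, 35.92228698730469), 3.8614606857299805) circ ((565.0758666992188, 96.37088012695312), 20.531097412109375) z 0.14428102750453436
brass 653 ((564.8228149414062, 96.69239044189453), 20.123546600341797) [0.14089583 0.14373686 0.14520047]
```

The nut has turned 16.6° (0.29 rad) clockwise and stayed there, with the click reached at about 2.0 N m. Handing in.

```bash
python3 -c "
from workcell import robot
print(robot.hand_in())"
```

```text
the job is handed in; nothing more can be done
None
```

The nut was tightened 0.29 rad to the wrench's click at about 2.0 N m and, when last checked, had not slackened; the wrench is lying flat on the worktop again, nothing else was disturbed, and the job is handed in (no verdict was returned).

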